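# Stack the sintering trays and close the furnace

### The arm

A 6-joint arm with a two-finger parallel gripper is mounted at the origin on a cart in front of the work surface, level with it; the furniture and walls round the work are solid. World frame = base frame: x ahead of the robot, y to its left, z up, the work surface at z = 0. Lengths are in m, angles in rad, forces in N, time in s.
With the tool pointing down it reaches from about 0.25 to 0.725 m from the base axis. Payload 4 kg.
Tool frame: the origin (TCP) lies on the centre line of the jaws, within the pads' length; the fingertips stand 22 mm ahead of it and the grasp point (between the pads) lies 3 mm ahead of it (bot.tip_reach is the distance from the TCP to the fingertips, in m); z points along the fingers, y is the line along which they close (so a half turn about z gives the same grasp; the last joint's range is limited). The gripper opens to 85 mm and grips with 20 to 120 N. Pads are 22 mm wide; open, the fingers measure 114 mm over their backs; the gripper's body (76 mm by 85 mm) begins 54 mm behind the grasp point. The pads swing forward as they close: fully open they stand 13 mm farther back than shut.
Start: joints at [-1.173, 0.241, 0.005, 1.335, 0, 1.571], TCP at [0.194, -0.461, 0.253] pointing down, gripper open.
Joint ranges: [-2.72, 2.72], [-1.05, 1.87], [-1.09, 1.28], [-1.99, 2.15], [-1.42, 1.44], [-3.14, 3.14]. Speed limits (rad/s): [2.79, 2.79, 3.14, 3.14, 3.14, 3.14].

### API

Orientations are given as a unit quaternion [x, y, z, w].
In Python, from workcell import bot gives the robot as it stands. The module is installed in compiled form; this text tells all that it offers.
- The arm moves only by the tool apply_moves, never from a script. Its argument "commands" is a list of rows, each a list of 4 numbers: the shift along the tool's x, y, z scaled (see below), then the turn about the tool's z scaled (see below). In form: [[tx, ty, tz, roll], ...]. A call has exactly 5 rows; each row shifts and turns the commanded pose from where the row before left it, along the tool's axes as they then stand; what a row does not reach is not made up. The controller multiplies each number of a shift by 20 mm and each number of a turn by 60 degrees. A row lasts 1/12 s, in which the tool goes at most 41.7 mm and 7.16 degrees, less where a joint would pass 70% of its speed; a pose out of reach is approached as far as the arm can. A call with a number of a shift or a turn outside -1 to 1 is refused whole. A call with a gripper value outside its range is refused whole. "claw" is the closure, from 0 (fully open) to 1 (shut), set as the call begins (left out, the last holds). The fingers move at their own pace and stop on an object; the grip force is fixed at half the most. Time passes only in rows, so rows that do not move let the fingers close, or fill a call up. It gives the time, the measured TCP pose, the force, the opening and the grip force at its end, in the units of the state.
- bot.get_obs(): the state, without advancing time (a new reading comes with each control period).
- bot.camera(name): name is "scene" or "top" or "wrist"; returns a dict with "image" (420x560x3 uint8, blue, green, red), "camera_matrix" (3x3 intrinsics, pixels), "k1" (the pictures are not rectified: a ray, as slopes to the right and down, at radius r is drawn at 1 + k1 r^2 times it, then the intrinsics apply), "R" (3x3) and "t" (3): a world point X has camera coordinates R X + t. Camera axes: x right, y down, z forward; pixel columns grow to the right and rows downward; lengths in m; the calibration is good to about 2 mm. A picture is of the moment at which its call begins. There is no depth.
- bot.job_done(): hands the job in; it is judged then, once.
The state is a dict: "clock": time; "joint_pos": joint angles; "joint_vel": joint speeds; "tau": joint torques, N m; "eef_pos": TCP position; "tool_rot": TCP orientation; "ft_force": force on the tool from outside, world axes, zero at the start; "ft_torque": the same for the moment, N m; "grip_width": finger opening in m; "grasp_force": force on a finger pad.
Only numpy, scipy, OpenCV 4.12 (cv2) and the standard library are available. Lean on these libraries where they do the work, as an engineer would, in place of code of your own. Each camera call takes 0.05 s, during which the arm holds its last target. There are 200 camera calls.

### The job

Load the small furnace: nest the tray of crowns on the tray that already stands on the firing table, then put the lid on top, both set down gently and kept level so that no crown slides out, so that the stack sits centred on the firing table. Then lower the furnace head gently until it is fully shut over the stack. Leave the felt wheel, the yellow cast and the powder jar where they are.

Things in the scene. Friction and masses are not known exactly. Their poses are not given: they have to be found in the camera images.
- furnace: white bench furnace, fixed, base 290 x 220 mm, deck 80 mm above the worktop. Origin on the worktop under the centre of the firing table; x from the front (125 mm before it) to the rear hinge, y left, z up. The open head hangs over the table's rear half and blocks an upright gripper: lean the tool about 30-45 degrees, wrist to the front, fingers closing along furnace y
- table_centre (a point): centre of the firing table's flat top: off-white disc 66 mm in diameter, 12 mm proud of the deck, 92 mm above the worktop; axes as the furnace's
- furnace_head (a joint): swing angle of the furnace head, rad: 0 shut, about 1 wide open (stop 1.05). White drum 155 mm in diameter, 100 mm high, with a chamber 100 mm wide and 81 mm deep in its underside; friction holds it where it is left, 2 to 6 N on the bar move it down
- head_hinge (a point): point on the hinge axis of the head, in the middle; the axis runs along the furnace's y, 110 mm behind the table's centre and 92 mm above the worktop
- head_handle (a point): middle of the head's grip bar: black bar 14 mm thick, 104 mm long along the furnace's y, on two steel posts 94 mm apart, 35 mm clear of the drum's front; moves with the head on an arc of radius 237 mm about the hinge (shut: 229 mm before and 60 mm above the hinge). Axes turn with the head
- tray_lower: round white ceramic tray with three small crowns in it, loose on the firing table. 62 mm in diameter, 21 mm high; foot a cone 3 mm high (42 mm wide below, 49 mm above), wall 4 mm thick, the well 54 mm wide and 13 mm deep. Origin: centre of the foot's underside, z up
- tray_crowns: the same kind of tray with four small crowns in it, on the worktop beside the furnace. 62 mm in diameter, wall from 3 to 21 mm above the origin; grip it across the outside. Origin: centre of the foot's underside, z up. Nested, its foot enters the lower tray's well 3 mm with 2.5 mm play all round; its origin then lies 18 mm above the other's
- tray_lid: round white ceramic lid on the worktop at the furnace's other side: disc 62 mm in diameter, the same 3 mm foot, upper face 11 mm above the origin, round knob up to 23 mm wide from 11 to 27 mm above it. Origin: centre of the foot's underside, z up. Seated, its origin lies 18 mm above that of the tray below
- felt_wheel: bystander: beige felt polishing wheel lying flat, 66 mm in diameter, 22 mm high; origin at the centre of its underside
- cast_yellow: bystander: yellow dental cast with teeth, 62 x 74 x 41 mm; origin at the centre of its underside
- powder_jar: bystander: white powder jar, 76 mm in diameter, 106 mm high; origin at the centre of its underside
Mind the look-alikes: they are no part of the job. Leave any blue look-alike of the tray_crowns alone.

How it is judged:
By the outcome, as a careful person would: the job done as asked, in the order asked, and still so for the second after the job is handed in, with the robot touching nothing.
It also fails if it takes over 72 s, if anything falls off the work surface, if the arm or the gripper's body presses on something with over 40 N, if the wrist force passes 120 N, or if a joint passes its speed limit or range.

## Working session

There is one attempt and no reset: what is moved stays moved. The work goes in short steps, Python scripts to look and compute and a tool call to move; the robot and the scene stay as the last step left them, time stands still between calls to the robot, and variables do not carry over. Pictures are saved under pics/ and viewed, at most 10 in all, crops included, and the job is handed in when it is done.

Besides the shell and the picture viewer there is one more tool, called after ">>>" in YAML: its name, and indented under it one key for each argument. apply_moves: Moves the arm, as the interface text tells. Shifts and turns lie within -1 to 1; 1 stands for 20 mm of shift or 60 degrees of turn. Its arguments: {"type":"object","properties":{"commands":{"type":"array","items":{"type":"array","items":{"type":"number","minimum":-1,"maximum":1}}},"claw":{"type":"number"}},"required":["commands"]}

```bash
mkdir -p pics; cat > h.py <<'E'
import numpy as np, cv2
from scipy.spatial.transform import Rotation as Rn
from workcell import bot
def shot(n,f=None):
    c=bot.camera(n); np.savez(f'pics/{f or n}.npz',**c); cv2.imwrite(f'pics/{f or n}.png',c['image']); return c
def load(f): return np.load(f'pics/{f}.npz')
def dist(c): return np.array([float(c['k1']),0,0,0,0])
def proj(c,X):
    X=np.atleast_2d(np.array(X,float)); r,_=cv2.Rodrigues(c['R'])
    return cv2.projectPoints(X,r,c['t'],c['camera_matrix'],dist(c))[0][:,0]
def ray(c,p):
    u=cv2.undistortPoints(np.array([[p]],float),c['camera_matrix'],dist(c))[0,0]
    d=c['R'].T@np.array([u[0],u[1],1]); return -c['R'].T@c['t'],d/np.linalg.norm(d)
def atz(c,p,z):
    o,d=ray(c,p); return o+d*(z-o[2])/d[2]
def tri(cps):
    A=np.zeros((3,3));b=np.zeros(3)
    for c,p in cps:
        o,d=ray(c,p);M=np.eye(3)-np.outer(d,d);A+=M;b+=M@o
    return np.linalg.solve(A,b)
E
python3 - <<'E'
from h import *
for n in ['scene','top','wrist']:
    c=shot(n); print(n,c['camera_matrix'][0,0],c['k1'],(-c['R'].T@c['t']).round(3),c['R'][2].round(2))
o=bot.get_obs(); print({k:np.round(v,3) for k,v in o.items()}); print(Rn.from_quat(o['tool_rot']).as_matrix().round(3))
print([a for a in dir(bot) if a[0]!='_'])
E
```

```text
scene 433.2341948910056 -0.06428441125509378 [0.008 0.595 0.826] [ 0.5  -0.59 -0.63]
top 421.41294060341676 -0.021046527391306837 [ 0.33  -0.072  1.406] [ 0.16  0.01 -0.99]
wrist 303.2257102136212 -0.01608382690350852 [ 0.27  -0.428  0.373] [-0.3  -0.12 -0.95]
{'clock': np.float64(0.15), 'joint_pos': array([-1.173,  0.241,  0.004,  1.335,  0.   ,  1.571]), 'joint_vel': array([ 0.001, -0.003,  0.004, -0.001,  0.001,  0.002]), 'tau': array([ 1.0000e-03, -3.7264e+01,  2.5264e+01,  1.2000e-02,  0.0000e+00,
       -0.0000e+00]), 'eef_pos': array([ 0.194, -0.461,  0.253]), 'tool_rot': array([ 0.98 ,  0.198, -0.   , -0.001]), 'ft_force': array([ 0.631,  0.018, -0.479]), 'ft_torque': array([ 0.025, -0.031,  0.026]), 'grasp_force': np.float64(0.0), 'grip_width': np.float64(0.085)}
[[ 0.922  0.387 -0.001]
 [ 0.387 -0.922  0.001]
 [ 0.    -0.002 -1.   ]]
['Unreachable', 'camera', 'get_obs', 'job_done', 'tip_reach']
```

View pics/scene.png

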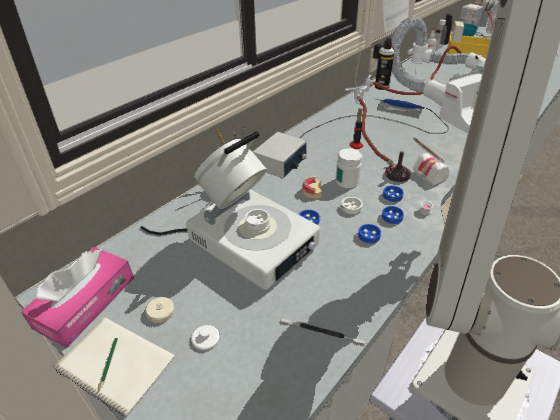

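View pics/top.png

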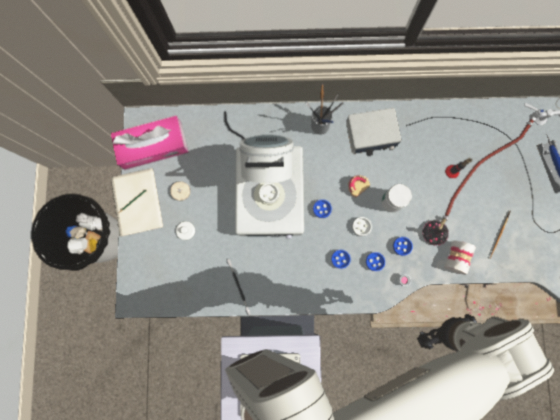

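```bash
python3 - <<'E'
from h import *
s=load('scene');t=load('top')
for n,ps,pt in [('crowns',(351,206),(362,226)),('lid',(205,337),(186,231)),('lowtray',(257,219),(268,193)),('handle',(241,142),(264,163)),('jar',(349,157),(399,196)),('felt',(159,309),(180,190)),('cast',(314,187),(359,185))]:
    print(n,tri([(s,ps),(t,pt)]).round(3))
a=s['image'];b=t['image']
R=lambda i,x,y,w,h,W,H:cv2.resize(i[y:y+h,x:x+w],(W,H),interpolation=cv2.INTER_CUBIC)
cv2.imwrite('pics/m1.png',np.vstack([np.hstack([R(a,180,120,150,170,400,453),R(b,225,125,90,115,400,453)[:,:354]]),np.hstack([R(a,330,190,40,30,200,147),R(b,342,211,40,30,200,147),R(a,185,320,40,30,200,147),R(b,166,216,40,30,154,147)])]))
E
```

```text
crowns [ 0.501 -0.314  0.005]
lid [0.499 0.278 0.003]
lowtray [ 0.6   -0.007  0.104]
handle [ 0.638 -0.008  0.316]
jar [ 0.585 -0.42   0.093]
felt [0.638 0.299 0.008]
cast [ 0.638 -0.309  0.015]
```

View pics/m1.png

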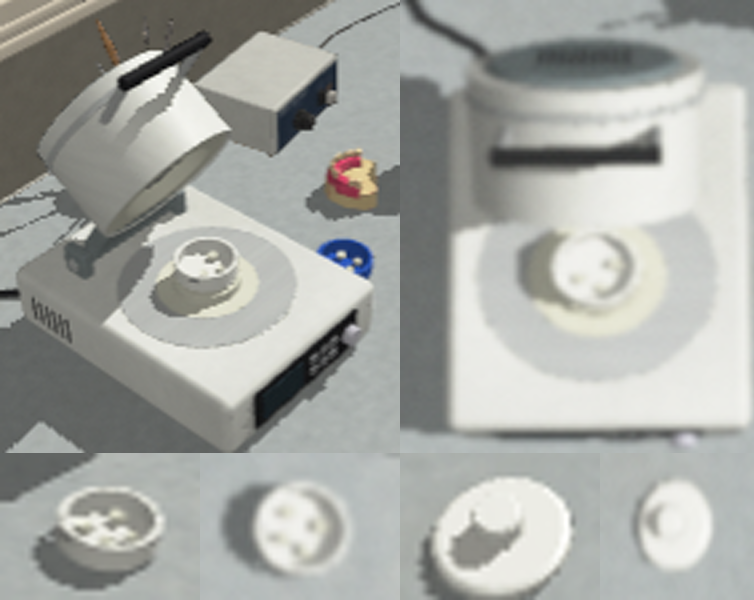

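>>> apply_moves:
  commands:
    - [0,0,-0.3,-0.119]
    - [0,0,-0.3,-0.119]
    - [0,0,-0.3,-0.119]
    - [0,0,-0.3,-0.119]
    - [0,0,-0.3,-0.119]

```text
clock: 0.57
eef_pos: [0.1936, -0.4607, 0.2832]
tool_rot: [0.871, 0.491, 0.0, -0.0]
ft_force: [-1.6, 0.2, 0.1]
grip_width: 0.0855
grasp_force: 0.0
```

```bash
cat >> h.py <<'E'
def st():
    o=bot.get_obs(); print('t',o['clock'].round(2),'q',o['joint_pos'].round(3),'p',o['eef_pos'].round(4),'F',o['ft_force'].round(1),'w',o['grip_width'].round(4),'g',o['grasp_force'].round(1))
    m=Rn.from_quat(o['tool_rot']).as_matrix(); print('yaw',np.degrees(np.arctan2(m[1,0],m[0,0])).round(2),'z',m[:,2].round(4)); return o,m
def togo(X,yaw=None):
    o,m=st(); print('units',(m.T@(np.array(X)-o['eef_pos'])/0.02).round(2))
    if yaw is not None:
        y=np.degrees(np.arctan2(m[1,0],m[0,0])); print('roll units',(-((yaw-y+180)%360-180)/60).round(3))
E
python3 -c "
from h import *
st()"
```

```text
Traceback (most recent call last):
  File "h.py", line 22, in st
    o=bot.get_obs(); print('t',o['clock'].round(2),'q',o['joint_pos'].round(3),'p',o['eef_pos'].round(4),'F',o['ft_force'].round(1),'w',o['grip_width'].round(4),'g',o['grasp_force'].round(1))
                               ^^^^^^^^^^^^^^^^
AttributeError: 'float' object has no attribute 'round'
```

```bash
sed -i "s/o\['clock'\].round(2)/round(float(o['clock']),2)/; s/o\['grip_width'\].round(4)/round(float(o['grip_width']),4)/; s/o\['grasp_force'\].round(1)/round(float(o['grasp_force']),1)/" h.py
python3 -c "
from h import *
st()"
```

```text
t 0.57 q [-1.173  0.23   0.069  1.411 -0.     0.942] p [ 0.1936 -0.4607  0.2832] F [-1.6  0.2  0.1] w 0.0855 g 0.0
yaw 58.85 z [-4.e-04  9.e-04 -1.e+00]
```

>>> apply_moves:
  commands:
    - [0,0,0,-0.119]
    - [0,0,0,-0.119]
    - [0,0,0,-0.119]
    - [0,0,0,-0.119]
    - [0,0,0,-0.119]

```text
clock: 0.98
eef_pos: [0.1936, -0.4608, 0.2829]
tool_rot: [0.679, 0.735, 0.0, -0.0]
ft_force: [-0.7, 0.2, 0.2]
grip_width: 0.0852
grasp_force: 0.0
```

>>> apply_moves:
  commands:
    - [0,0,0,-0.119]
    - [0,0,0,-0.119]
    - [0,0,0,-0.119]
    - [0,0,0,-0.119]
    - [0,0,0,-0.119]

```text
clock: 1.4
eef_pos: [0.1936, -0.4607, 0.2829]
tool_rot: [0.421, 0.907, 0.0, -0.0]
ft_force: [0.5, -0.3, 0.5]
grip_width: 0.0852
grasp_force: 0.0
```

>>> apply_moves:
  commands:
    - [0,0,0,-0.119]
    - [0,0,0,-0.119]
    - [0,0,0,-0.119]
    - [0,0,0,-0.119]
    - [0,0,0,-0.119]

```text
clock: 1.82
eef_pos: [0.1936, -0.4607, 0.2829]
tool_rot: [0.122, 0.992, 0.0, -0.0]
ft_force: [-0.0, 0.2, -0.7]
grip_width: 0.0854
grasp_force: 0.0
```

```bash
python3 -c "
from h import *
togo([.49,-.314,.25],180)"
```

```text
t 1.82 q [-1.173  0.23   0.068  1.41  -0.    -0.928] p [ 0.1936 -0.4607  0.2829] F [-0.   0.2 -0.7] w 0.0854 g 0.0
yaw 165.95 z [-4.e-04  8.e-04 -1.e+00]
units [-12.6   10.71   1.65]
roll units -0.234
```

>>> apply_moves:
  commands:
    - [0,0,0,-0.117]
    - [0,0,0,-0.117]
    - [-0.9,0.45,0.1,0]
    - [-0.9,0.45,0.1,0]
    - [-0.9,0.45,0.1,0]

```text
clock: 2.23
eef_pos: [0.2481, -0.434, 0.2769]
tool_rot: [0.004, 1.0, 0.0, -0.0]
ft_force: [0.3, -0.4, -0.3]
grip_width: 0.0856
grasp_force: 0.0
```

>>> apply_moves:
  commands:
    - [-0.9,0.45,0.1,0]
    - [-0.9,0.45,0.1,0]
    - [-0.9,0.45,0.1,0]
    - [-0.9,0.45,0.1,0]
    - [-0.9,0.45,0.1,0]

```text
clock: 2.65
eef_pos: [0.3388, -0.3892, 0.2668]
tool_rot: [0.003, 1.0, 0.0, -0.0]
ft_force: [1.2, 0.2, -0.9]
grip_width: 0.0854
grasp_force: 0.0
```

>>> apply_moves:
  commands:
    - [-0.9,0.45,0.1,0]
    - [-0.9,0.45,0.1,0]
    - [0,0,0,0]
    - [0,0,0,0]
    - [0,0,0,0]

```text
clock: 3.07
eef_pos: [0.3738, -0.3721, 0.263]
tool_rot: [0.003, 1.0, 0.0, -0.0]
ft_force: [0.3, 0.3, 0.3]
grip_width: 0.0854
grasp_force: 0.0
```

```bash
python3 -c "
from h import *
togo([.49,-.314,.20],180); c=shot('wrist','w1')"
```

```text
t 3.07 q [-0.783  0.292  0.099  1.379 -0.    -0.777] p [ 0.3738 -0.3721  0.263 ] F [0.3 0.3 0.3] w 0.0854 g 0.0
yaw 179.64 z [-1.e-03  3.e-04 -1.e+00]
units [-5.79  2.94  3.15]
roll units -0.006
```

>>> apply_moves:
  commands:
    - [-0.9,0.45,0.2,0]
    - [-0.9,0.45,0.2,0]
    - [-0.9,0.45,0.2,0]
    - [0,0,0,0]
    - [0,0,0,0]

```text
clock: 3.53
eef_pos: [0.4281, -0.3456, 0.251]
tool_rot: [0.003, 1.0, 0.0, -0.0]
ft_force: [-0.4, -0.1, 0.5]
grip_width: 0.0852
grasp_force: 0.0
```

```bash
python3 -c "
from h import *
c=shot('wrist','w2');st()
print(proj(c,[.501,-.314,.01]),proj(load('w1'),[.501,-.314,.01]))
cv2.imwrite('pics/m2.png',np.hstack([cv2.resize(load('w1')['image'],(400,300)),cv2.resize(c['image'],(400,300))]))"
```

```text
t 3.58 q [-6.800e-01  3.420e-01  1.380e-01  1.368e+00 -1.000e-03 -6.730e-01] p [ 0.4277 -0.3459  0.2513] F [-0.2 -0.  -0.4] w 0.0853 g 0.0
yaw 179.6 z [-8.e-04 -1.e-04 -1.e+00]
[[306.84683365 229.05488487]] [[324.45611919 261.41349901]]
```

View pics/m2.png

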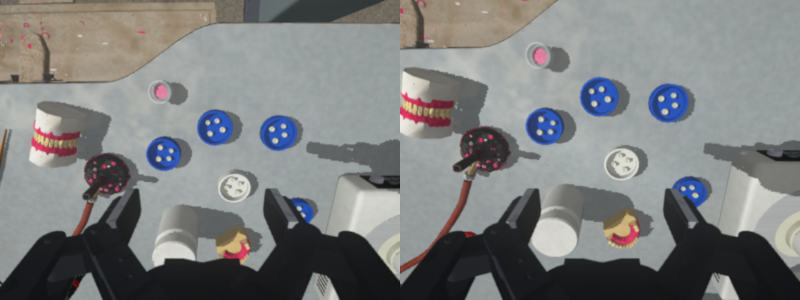

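```bash
cat >> h.py <<'E'
from scipy.optimize import least_squares
def ringpts(rings):
    a=np.linspace(0,2*np.pi,48,endpoint=False)
    return np.vstack([np.c_[r*np.cos(a),r*np.sin(a),0*a+z] for r,z in rings])
def blob(c,X,win=45,sat=None,thr=None,p0=None):
    """external contour of the white thing nearest projected X"""
    im=c['image']; u,v=(proj(c,X)[0] if p0 is None else np.array(p0)).round().astype(int); x0,y0=max(u-win,0),max(v-win,0)
    g=im[y0:v+win,x0:u+win].min(2) # white => high in all channels
    g=cv2.GaussianBlur(g,(3,3),0)
    if thr is None: thr,_=cv2.threshold(g,0,255,cv2.THRESH_OTSU)
    m=(g>thr).astype(np.uint8); m=cv2.morphologyEx(m,cv2.MORPH_CLOSE,np.ones((3,3)))
    cs,_=cv2.findContours(m,cv2.RETR_EXTERNAL,cv2.CHAIN_APPROX_NONE)
    cs=[k for k in cs if len(k)>15]
    k=min(cs,key=lambda k:-cv2.pointPolygonTest(cv2.convexHull(k),(float(u-x0),float(v-y0)),True))
    k=cv2.convexHull(k)[:,0].astype(float)+[x0,y0]; return k,thr
def mom(k):
    m=cv2.moments(k.astype(np.float32)); return np.array([m['m10']/m['m00'],m['m01']/m['m00']]),m['m00']
def silfit(views,X,rings,freez=False,**kw):
    P=ringpts(rings); obs=[]
    for c in views:
        k,t=blob(c,X,**kw); obs.append(mom(k)); print(' blob',obs[-1][0].round(1),obs[-1][1],'thr',t,'model',[np.round(q,1) for q in mom(cv2.convexHull(proj(c,P+X).astype(np.float32)))])
    f=lambda q:np.concatenate([mom(cv2.convexHull(proj(c,P+np.r_[q,X[2]] if freez else P+q).astype(np.float32)))[0]-o[0] for c,o in zip(views,obs)])
    r=least_squares(f,X[:2] if freez else X,diff_step=1e-4); print(' res',r.fun.round(2)); return r.x
E
python3 -c "
from h import *
T=[(.031,.003),(.031,.021),(.0245,.003),(.021,0)]
X=np.array([.501,-.314,0.])
print(silfit([load('w1'),load('w2')],X,T))
print(silfit([load('w2')],X,T,True))
print(silfit([load('scene'),load('top')],X,T,win=25))
L=[(.031,.003),(.031,.011),(.0115,.027)]
print(silfit([load('scene'),load('top')],np.array([.499,.278,0]),L,win=25))
"
```

```text
blob [324.7 255.6] 7563.0 thr 137.0 model [array([324.8, 262.2]), np.float64(1696.2)]
 blob [306.3 224.4] 7712.5 thr 141.0 model [array([307.1, 229.7]), np.float64(1948.7)]
 res [-0.64  0.35  0.6  -0.32]
[ 0.4988546  -0.3132511  -0.01390234]
 blob [306.3 224.4] 7712.5 thr 141.0 model [array([307.1, 229.7]), np.float64(1948.7)]
 res [-0. -0.]
[ 0.49355976 -0.31518537]
 blob [351.4 207.3] 2167.0 thr 133.0 model [array([351.2, 204.2]), np.float64(306.9)]
 blob [360.6 227. ] 2229.0 thr 149.0 model [array([362.6, 225.9]), np.float64(292.3)]
 res [-0.34 -0.05  0.18  0.34]
[ 0.49727557 -0.30859691 -0.00637367]
 blob [205.5 336. ] 468.0 thr 195.0 model [array([205.4, 336.2]), np.float64(584.6)]
 blob [185.8 230.5] 235.0 thr 203.0 model [array([185.5, 230.6]), np.float64(276.3)]
 res [ 0.02  0.   -0.02 -0.02]
[ 0.49962183  0.27719789 -0.00065889]
```

```bash
python3 -c "
from h import *
T=[(.031,.003),(.031,.021),(.0245,.003),(.021,0)]
X=np.array([.501,-.314,0.])
for th in (190,205):
  print(silfit([load('w1'),load('w2')],X,T,thr=th))
  print(silfit([load('scene'),load('top')],X,T,win=25,thr=th))
c=load('w2')['image'];print(c[228,290:335:3].min(1), c[228,260:280:4])
"
```

```text
blob [327.2 263.1] 1336.0 thr 190 model [array([324.8, 262.2]), np.float64(1696.2)]
 blob [309.2 229.9] 1611.5 thr 190 model [array([307.1, 229.7]), np.float64(1948.7)]
 res [-0.02  0.01  0.02 -0.01]
[ 0.49744525 -0.31212563  0.00879826]
 blob [347.7 203.7] 68.5 thr 190 model [array([351.2, 204.2]), np.float64(306.9)]
 blob [363.  225.9] 285.5 thr 190 model [array([362.6, 225.9]), np.float64(292.3)]
 res [ 1.65  0.25 -0.88 -1.59]
[ 0.50686061 -0.31283647 -0.0014247 ]
 blob [333.1 260.3] 688.0 thr 205 model [array([324.8, 262.2]), np.float64(1696.2)]
 blob [315.2 226.8] 745.5 thr 205 model [array([307.1, 229.7]), np.float64(1948.7)]
 res [-0.17  0.09  0.16 -0.08]
[ 0.49256749 -0.30475245  0.01021966]
 blob [350.  205.2] 14.0 thr 205 model [array([351.2, 204.2]), np.float64(306.9)]
 blob [359.4 225.4] 131.5 thr 205 model [array([362.6, 225.9]), np.float64(292.3)]
 res [-0.58 -0.1   0.31  0.59]
[ 0.50086638 -0.30370436  0.00292042]
[130 129 169 179 137 136 211 212 212 210 211 211 212 213 212] [[178 180 174]
 [177 178 172]
 [174 175 168]
 [176 177 170]
 [174 174 168]]
```

>>> apply_moves:
  commands:
    - [-0.1,1,-0.05,-0.006]
    - [-0.1,1,-0.05,0]
    - [-0.1,1,-0.05,0]
    - [-0.1,1,-0.05,0]
    - [-0.1,1,-0.05,0]

```text
clock: 4.0
eef_pos: [0.4375, -0.2457, 0.2569]
tool_rot: [0.001, 1.0, -0.0, 0.0]
ft_force: [0.7, 0.7, -0.2]
grip_width: 0.0855
grasp_force: 0.0
```

>>> apply_moves:
  commands:
    - [-0.1,1,-0.05,0]
    - [-0.1,1,-0.05,0]
    - [-0.1,1,-0.05,0]
    - [-0.1,1,-0.05,0]
    - [-0.1,1,-0.05,0]

```text
clock: 4.42
eef_pos: [0.4478, -0.1457, 0.2619]
tool_rot: [0.001, 1.0, -0.0, 0.0]
ft_force: [-0.9, 0.1, 0.4]
grip_width: 0.0855
grasp_force: 0.0
```

>>> apply_moves:
  commands:
    - [-0.1,1,-0.05,0]
    - [-0.1,1,-0.05,0]
    - [-0.1,1,-0.05,0]
    - [-0.1,0,-0.05,0]
    - [0,0,0,0]

```text
clock: 4.83
eef_pos: [0.4566, -0.0859, 0.266]
tool_rot: [-0.0, 1.0, -0.0, 0.001]
ft_force: [-0.6, 0.6, -0.2]
grip_width: 0.0855
grasp_force: 0.0
```

```bash
python3 -c "
from h import *
c=shot('wrist','w3');st()"
```

```text
t 4.88 q [-1.870e-01  1.640e-01 -5.800e-02  1.347e+00 -1.000e-03 -1.860e-01] p [ 0.4565 -0.0864  0.2658] F [-0.5  0.3  0.1] w 0.0854 g 0.0
yaw 179.96 z [ 9.e-04 -9.e-04 -1.e+00]
```

>>> apply_moves:
  commands:
    - [0.5,1,0,0]
    - [0.5,1,0,0]
    - [0.5,1,0,0]
    - [0.5,0.8,0,0]
    - [0,0,0,0]

```text
clock: 5.3
eef_pos: [0.4148, -0.009, 0.2654]
tool_rot: [-0.0, 1.0, 0.0, -0.001]
ft_force: [-0.4, 0.2, -0.5]
grip_width: 0.0852
grasp_force: 0.0
```

```bash
python3 -c "
from h import *
c=shot('wrist','w4');st()
R=lambda i:cv2.resize(i,(400,300),interpolation=cv2.INTER_AREA)
cv2.imwrite('pics/m3.png',np.vstack([np.hstack([R(load('w3')['image']),R(c['image'])]),np.hstack([cv2.resize(load('w3')['image'][240:390,200:400],(400,300)),cv2.resize(c['image'][240:390,200:400],(400,300))])]))"
```

```text
t 5.35 q [-2.300e-02  6.800e-02 -1.690e-01  1.333e+00 -1.000e-03 -2.400e-02] p [ 0.416  -0.0099  0.2655] F [1.3 0.4 0.1] w 0.0855 g 0.0
yaw -180.0 z [ 2.e-04 -6.e-04 -1.e+00]
```

View pics/m3.png

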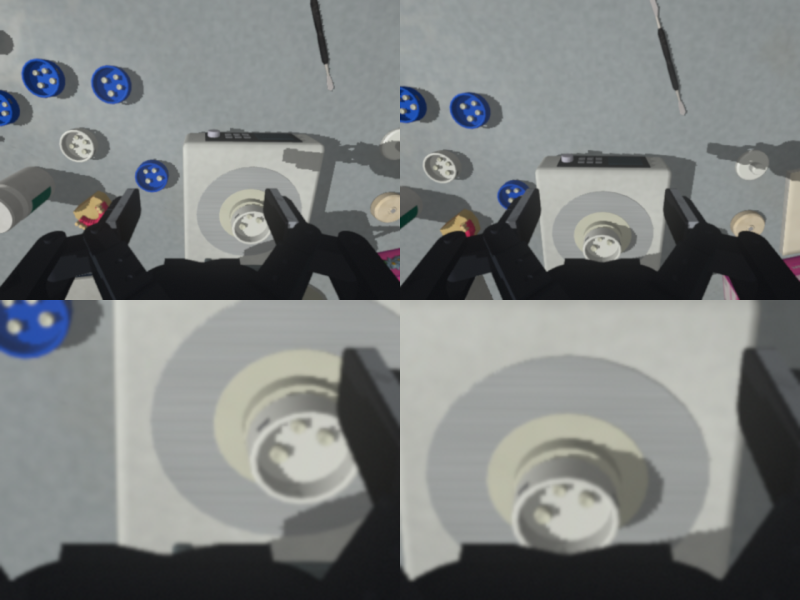

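```bash
cat > disc.py <<'E'
from h import *
def circ(Q,r0=None):
    f=lambda q:np.hypot(Q[:,0]-q[0],Q[:,1]-q[1])-(q[2] if r0 is None else r0)
    x0=[Q[:,0].mean(),Q[:,1].mean()]+([.033] if r0 is None else [])
    return least_squares(f,x0,loss='soft_l1',f_scale=.0005)
for n in ['scene','top','w3','w4']:
    c=load(n); im=c['image'].astype(int); p=proj(c,[.59,-.01,.092])[0]; 
    hs=cv2.GaussianBlur(c['image'],(3,3),0).astype(int); yb=hs[:,:,2]-hs[:,:,0]
    # radial edge scan of yellow (R-B) around guess
    best=np.array([.585,-.01])
    for it in range(3):
        Q=[];V=[]
        for a in np.linspace(0,2*np.pi,120,endpoint=False):
            rr=np.linspace(.024,.042,37); P=np.c_[best[0]+rr*np.cos(a),best[1]+rr*np.sin(a),0*rr+.092]
            uv=proj(c,P); v=cv2.remap(yb.astype(np.float32),uv[:,0].astype(np.float32)[None],uv[:,1].astype(np.float32)[None],cv2.INTER_LINEAR)[0]
            g=v[:-6]-v[6:]; i=g.argmax()
            if g[i]>10 and v[i]>15: Q.append(P[i+3,:2]);V.append(np.degrees(a))
        Q=np.array(Q)
        if len(Q)<8: print(n,'few',len(Q),yb[int(p[1]),int(p[0])]);break
        r=circ(Q,.033); best=r.x[:2]
    else: print(n,len(Q),r.x.round(4),'free',circ(Q).x.round(4),'rms',np.sqrt((r.fun**2).mean()).round(4),'ang',round(min(V)),round(max(V)))
E
python3 disc.py
```

```text
scene few 0 8
top few 0 11
w3 few 0 13
w4 few 0 7
```

```bash
python3 -c "
from h import *
c=load('w4');im=c['image'];x,y=520,303
print(im[296:330:3,460]); print(im[303,430:470:3].tolist())
t=load('top')['image'];print(t[200:212,268].tolist())"; sed -i "s/g\[i\]>10 and v\[i\]>15/g[i]>G and v[i]>8/; s/^for n in/G=6\nfor n in/" disc.py; python3 disc.py
```

```text
[[144 145 139]
 [142 142 136]
 [146 146 140]
 [147 147 140]
 [146 146 140]
 [143 142 137]
 [141 141 135]
 [140 140 136]
 [142 142 137]
 [143 144 139]
 [139 139 134]
 [ 71  70  67]]
[[149, 149, 142], [147, 146, 141], [145, 144, 138], [145, 144, 138], [144, 144, 138], [145, 145, 138], [143, 143, 137], [142, 142, 137], [142, 142, 137], [145, 145, 139], [147, 146, 140], [145, 146, 140], [132, 135, 133], [125, 145, 156]]
[[214, 222, 223], [217, 225, 225], [196, 206, 206], [184, 199, 199], [175, 193, 194], [192, 210, 210], [208, 227, 227], [211, 229, 229], [211, 229, 229], [209, 226, 226], [203, 214, 213], [202, 206, 203]]
scene few 0 8
top few 4 11
w3 67 [ 0.5764 -0.0177] free [ 0.5805 -0.0167  0.037 ] rms 0.0038 ang 42 354
w4 60 [ 0.5814 -0.0213] free [ 0.5839 -0.0145  0.0398] rms 0.0042 ang 0 357
```

```bash
python3 -c "
from h import *
c=load('w4'); print(proj(c,[[.585,-.01,.092],[.552,-.01,.092],[.585,.023,.092],[.585,-.043,.092]]).round(1))
im=cv2.GaussianBlur(c['image'],(3,3),0).astype(int); yb=im[:,:,2]-im[:,:,0]
print(yb[260:330:4,283], yb[325,205:370:5])
print('front',atz(c,(283,297),.092),'L',atz(c,(243,325),.092),'gl',atz(c,(213.5,325),.08),'gr',atz(c,(354,325),.08),'gt',atz(c,(283,267.5),.08))
print('corners', [atz(c,((x-400)*1.4,y*1.4),.08).round(4) for x,y in [(539,167),(669,167)]])
"
```

```text
[[281.1 327.1]
 [281.1 303.8]
 [308.9 327.1]
 [253.4 327. ]]
[ 5  5  0 -1 -2 -2 -2 -1 -1  7 18 18 16 11 16  4  4  6] [ 4  5 -1 -1 -1 -1  0  0 17 19 17 17  8  4  4  4  4  4  3  5 11 10 11  9
  0 -1 -1 -1 -2 -1  4  6  4]
front [ 0.54275554 -0.00781438  0.092     ] L [ 0.58205494 -0.05521748  0.092     ] gl [ 0.59239235 -0.09359556  0.08      ] gr [0.59234763 0.07999587 0.08      ] gt [ 0.5114471  -0.00782729  0.08      ]
corners [array([ 0.4694, -0.1053,  0.08  ]), array([0.4693, 0.0954, 0.08  ])]
```

```bash
python3 -c "
from h import *
R=lambda i,x,y,w,h,W,H:cv2.resize(i[y:y+h,x:x+w],(W,H),interpolation=cv2.INTER_CUBIC)
i=[cv2.convertScaleAbs(load(n)['image'],alpha=k,beta=b) for n,k,b in (('w4',1.5,-60),('w3',1.5,-60),('scene',1.3,-60),('top',1.4,-110))]
cv2.imwrite('pics/m4.png',np.vstack([np.hstack([R(i[0],235,285,100,75,400,300),R(i[1],300,260,100,75,400,300)]),np.hstack([R(i[2],225,190,70,53,400,300),R(i[3],245,175,48,36,400,300)])]))"
```

```text
(no output)
```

View pics/m4.png

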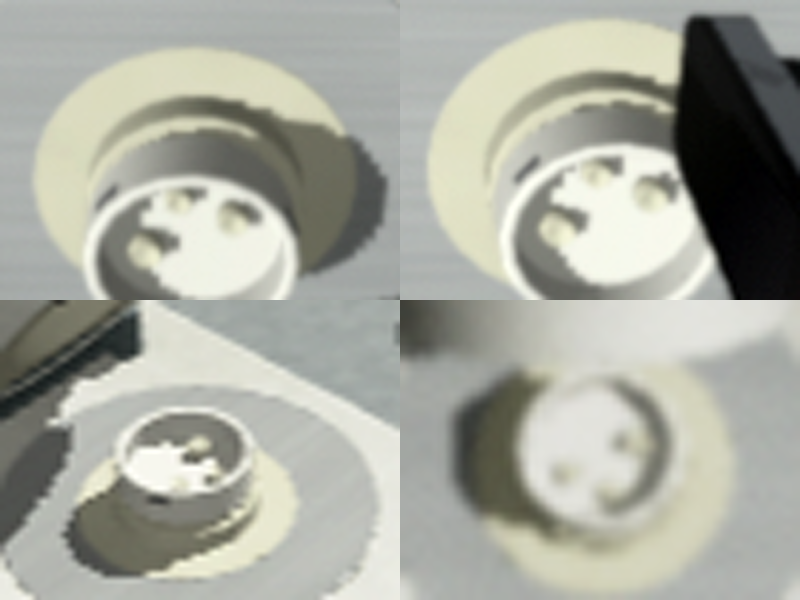

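```bash
cat > disc2.py <<'E'
from h import *
import sys
def scan(c,best,z,rlo,rhi,ch,gmin,a0,a1,sgn=1,vmin=-99):
    im=cv2.GaussianBlur(c['image'],(3,3),0).astype(np.float32); ch=ch(im); Q=[]
    for a in np.radians(np.linspace(a0,a1,90)):
        rr=np.arange(rlo,rhi,.0005); P=np.c_[best[0]+rr*np.cos(a),best[1]+rr*np.sin(a),0*rr+z]
        uv=proj(c,P).astype(np.float32); v=cv2.remap(ch,uv[None,:,0],uv[None,:,1],cv2.INTER_LINEAR)[0]
        k=5; g=sgn*(v[:-k]-v[k:]); i=g.argmax()
        if g[i]>gmin and v[i]>vmin: Q.append(P[i,:2]+.5*(P[i+k,:2]-P[i,:2]))
    return np.array(Q)
def circ(Q,r0=None):
    f=lambda q:np.hypot(Q[:,0]-q[0],Q[:,1]-q[1])-(q[2] if r0 is None else r0)
    return least_squares(f,[.59,-.01]+([.05] if r0 is None else []),loss='soft_l1',f_scale=.0004)
if __name__=='__main__':
  for n in ['top','w3','w4','scene']:
    c=load(n); best=np.array([.592,-.008])
    for it in range(4):
        Q=scan(c,best,.08,.043,.060,lambda im:im[:,:,2]-im[:,:,0],6,95,265,1,8)
        if len(Q)<10: print('few',len(Q)); break
        r=circ(Q); best=r.x[:2]
    print(n,len(Q),r.x.round(4),'rms',np.sqrt((r.fun**2).mean()).round(5))
E
python3 disc2.py
```

```text
few 0Traceback (most recent call last):
  File "disc2.py", line 21, in <module>
    print(n,len(Q),r.x.round(4),'rms',np.sqrt((r.fun**2).mean()).round(5))
                   ^
NameError: name 'r' is not defined
```

```bash
sed -i 's/k=5;/k=8;/; s/\[:,:,0\],6,95,265,1,8)/[:,:,0],5,95,265,1,5)/; s/.043,.060/.040,.065/' disc2.py; python3 disc2.py; python3 -c "
from h import *
c=load('top'); print(proj(c,[[.592,-.008,.08],[.54,-.008,.08]]))"
```

```text
top 87 [ 0.6003 -0.0071  0.0501] rms 0.00084
w3 65 [ 0.5988 -0.0076  0.0489] rms 0.00153
w4 90 [ 0.6003 -0.0074  0.0499] rms 0.00025
scene 90 [ 0.6003 -0.0082  0.0502] rms 0.00056
[[269.15835756 197.23109988]
 [269.38859688 213.23887544]]
```

```bash
cat > rim.py <<'E'
from disc2 import *
def rim(c,best,z,r0=.031,a0=120,a1=240,g=15,lo=.029,hi=.036):
    for it in range(5):
        Q=scan(c,best,z,lo,hi,lambda im:im.min(2),g,a0,a1)
        if len(Q)<8: print('few',len(Q)); return None
        r=circ(Q,r0); best=r.x[:2]
    f=circ(Q); print(len(Q),r.x.round(4),'free',f.x.round(4),'rms',np.sqrt((r.fun**2).mean()).round(5)); return best
if __name__=='__main__':
    for n in ['w3','w4','scene','top']: print(n); rim(load(n),np.array([.605,-.007]),.113,*((.031,100,260) if n!='scene' else (.031,60,230)))
    c=load('w4'); print('xext',[atz(c,((u/4+235),285+260/4),.113).round(4) for u in (83,300)])
E
python3 rim.py
```

```text
w3
68 [ 0.5993 -0.0095] free [ 0.5993 -0.0094  0.031 ] rms 0.00014
w4
90 [ 0.5995 -0.0092] free [ 0.5995 -0.0092  0.031 ] rms 0.00013
scene
63 [ 0.5983 -0.0073] free [ 0.5984 -0.0076  0.0312] rms 0.00027
top
44 [ 0.6024 -0.0072] free [ 0.6025 -0.0073  0.0311] rms 0.00024
xext [array([ 0.5991, -0.0388,  0.113 ]), array([0.5991, 0.023 , 0.113 ])]
```

>>> apply_moves:
  commands:
    - [0,-1,-0.8,0]
    - [0,-1,-0.8,0]
    - [0,-1,-0.8,0]
    - [0,-1,-0.8,0]
    - [0,-1,-0.8,0]

```text
clock: 5.77
eef_pos: [0.4166, -0.1122, 0.3461]
tool_rot: [0.001, 1.0, -0.0, 0.0]
ft_force: [0.4, 0.4, -0.5]
grip_width: 0.0855
grasp_force: 0.0
```

>>> apply_moves:
  commands:
    - [-0.8,-1,0,0]
    - [-0.8,-1,0,0]
    - [-0.8,-1,0,0]
    - [-0.8,-1,0,0]
    - [-0.8,-1,0,0]

```text
clock: 6.18
eef_pos: [0.4969, -0.2129, 0.3452]
tool_rot: [0.001, 1.0, -0.0, 0.0]
ft_force: [0.8, 0.3, 0.5]
grip_width: 0.0856
grasp_force: 0.0
```

>>> apply_moves:
  commands:
    - [-1,0,0,0]
    - [-1,0,0,0]
    - [-1,0,0,0]
    - [-1,0,0,0]
    - [-1,0,0,0]

```text
clock: 6.6
eef_pos: [0.5972, -0.2122, 0.3448]
tool_rot: [0.001, 1.0, -0.0, -0.0]
ft_force: [0.9, -0.5, 0.9]
grip_width: 0.0856
grasp_force: 0.0
```

>>> apply_moves:
  commands:
    - [-1,0,0,0]
    - [-1,0,0,0]
    - [-1,0,0,0]
    - [-1,0,0,0]
    - [-1,0,0,0]

```text
clock: 7.02
eef_pos: [0.6962, -0.2123, 0.345]
tool_rot: [0.001, 1.0, -0.0, 0.0]
ft_force: [0.4, -0.0, 0.5]
grip_width: 0.0854
grasp_force: 0.0
```

```bash
python3 -c "
from h import *
st()"
```

```text
t 7.02 q [-2.960e-01  8.530e-01  1.260e+00  1.978e+00 -1.000e-03 -2.930e-01] p [ 0.6962 -0.2123  0.345 ] F [ 0.4 -0.   0.5] w 0.0854 g 0.0
yaw 179.85 z [ 4.e-04 -9.e-04 -1.e+00]
```

>>> apply_moves:
  commands:
    - [-0.8,0,0,0]
    - [-0.8,0,0,0]
    - [-0.8,0,0,0]
    - [0,0,0,0]
    - [0,0,0,0]

```text
clock: 7.43
eef_pos: [0.7206, -0.2032, 0.3324]
tool_rot: [0.0, 1.0, -0.004, 0.015]
ft_force: [-0.1, -0.0, 1.3]
grip_width: 0.0855
grasp_force: 0.0
```

```bash
python3 -c "
from h import *
st()"
```

```text
t 7.43 q [-0.275  0.877  1.275  1.938 -0.    -0.274] p [ 0.7206 -0.2032  0.3324] F [-0.1 -0.   1.3] w 0.0855 g 0.0
yaw 179.99 z [ 0.0291 -0.0087 -0.9995]
```

>>> apply_moves:
  commands:
    - [-0.8,0,0,0]
    - [-0.8,0,0,0]
    - [-0.8,0,0,0]
    - [-0.8,0,0,0]
    - [-0.8,0,0,0]

```text
clock: 7.85
eef_pos: [0.7589, -0.1912, 0.3065]
tool_rot: [-0.0, 0.999, -0.01, 0.037]
ft_force: [-0.5, 1.0, -0.0]
grip_width: 0.0857
grasp_force: 0.0
```

>>> apply_moves:
  commands:
    - [0.8,0,0,0]
    - [0.8,0,0,0]
    - [0.8,0,0,0]
    - [0.8,0,0,0]
    - [0.8,0,0,0]

```text
clock: 8.27
eef_pos: [0.6779, -0.1913, 0.3003]
tool_rot: [-0.0, 0.999, -0.01, 0.036]
ft_force: [-0.8, 1.1, -0.6]
grip_width: 0.0854
grasp_force: 0.0
```

```bash
python3 -c "
from h import *
st()"
```

```text
t 8.27 q [-2.750e-01  6.190e-01  7.000e-01  1.577e+00  1.000e-03 -2.760e-01] p [ 0.6779 -0.1913  0.3003] F [-0.8  1.1 -0.6] w 0.0854 g 0.0
yaw -179.94 z [ 0.072  -0.0196 -0.9972]
```

>>> apply_moves:
  commands:
    - [-0.7,0,-1,0]
    - [-0.7,0,-1,0]
    - [-0.7,0,-1,0]
    - [-0.7,0,-1,0]
    - [-0.7,0,-1,0]

```text
clock: 8.68
eef_pos: [0.7161, -0.1834, 0.3787]
tool_rot: [-0.0, 0.999, -0.011, 0.042]
ft_force: [-2.6, 0.9, -2.7]
grip_width: 0.0852
grasp_force: 0.0
```

>>> apply_moves:
  commands:
    - [-0.7,0,-1,0]
    - [-0.7,0,-1,0]
    - [-0.7,0,-1,0]
    - [-0.7,0,-1,0]
    - [-0.7,0,-1,0]

```text
clock: 9.1
eef_pos: [0.7095, -0.1649, 0.4428]
tool_rot: [-0.0, 0.996, -0.023, 0.089]
ft_force: [0.4, -0.3, 0.1]
grip_width: 0.0851
grasp_force: 0.0
```

```bash
python3 -c "
from h import *
st()"
```

```text
t 9.1 q [-0.227  0.728  1.275  1.934 -0.004 -0.227] p [ 0.7095 -0.1649  0.4428] F [ 0.4 -0.3  0.1] w 0.0851 g 0.0
yaw -179.76 z [ 0.177  -0.0454 -0.9832]
```

>>> apply_moves:
  commands:
    - [-0.7,1,-1,0]
    - [-0.7,1,-1,0]
    - [-0.7,1,-1,0]
    - [-0.7,1,-1,0]
    - [-0.7,1,-1,0]

```text
clock: 9.52
eef_pos: [0.7046, -0.0525, 0.497]
tool_rot: [-0.0, 0.992, -0.027, 0.122]
ft_force: [-0.5, 0.9, -1.1]
grip_width: 0.0857
grasp_force: 0.0
```

>>> apply_moves:
  commands:
    - [-0.7,1,-1,0]
    - [-0.7,1,-1,0]
    - [-0.7,1,-1,0]
    - [-0.7,1,-1,0]
    - [-0.7,1,-1,0]

```text
clock: 9.93
eef_pos: [0.6882, 0.0504, 0.5433]
tool_rot: [-0.002, 0.987, -0.026, 0.161]
ft_force: [0.1, -0.0, -0.5]
grip_width: 0.0855
grasp_force: 0.0
```

```bash
sed -i "s/'z',m\[:,2\].round(4))/'z',m[:,2].round(4),'y',m[:,1].round(4))/" h.py; python3 -c "
from h import *
st()"
```

```text
t 9.93 q [ 0.108  0.587  1.275  1.942 -0.085  0.091] p [0.6882 0.0504 0.5433] F [ 0.1 -0.  -0.5] w 0.0855 g 0.0
yaw -179.31 z [ 0.318  -0.0513 -0.9467] y [ 0.0055  0.9986 -0.0523]
```

>>> apply_moves:
  commands:
    - [-0.7,1,-1,0]
    - [-0.7,1,-1,0]
    - [-0.7,1,-1,0]
    - [-0.7,1,-1,0]
    - [-0.7,1,-1,0]

```text
clock: 10.35
eef_pos: [0.6627, 0.1424, 0.584]
tool_rot: [-0.004, 0.979, -0.02, 0.203]
ft_force: [0.9, -0.5, -0.2]
grip_width: 0.0853
grasp_force: 0.0
```

>>> apply_moves:
  commands:
    - [-0.8,0.5,-1,0]
    - [-0.8,0.5,-1,0]
    - [-0.8,0.5,-1,0]
    - [-0.8,0.5,-1,0]
    - [-0.8,0.5,-1,0]

```text
clock: 10.77
eef_pos: [0.6401, 0.1761, 0.6272]
tool_rot: [-0.006, 0.97, -0.011, 0.244]
ft_force: [-0.3, 0.2, 1.0]
grip_width: 0.0855
grasp_force: 0.0
```

```bash
python3 -c "
from h import *
st()"
```

```text
t 10.77 q [ 0.343  0.475  1.275  1.906 -0.177  0.289] p [0.6401 0.1761 0.6272] F [-0.3  0.2  1. ] w 0.0855 g 0.0
yaw -178.9 z [ 0.4742 -0.0177 -0.8802] y [-0.0065  0.9997 -0.0236]
```

>>> apply_moves:
  commands:
    - [-0.8,0,-1,0]
    - [-0.8,0,-1,0]
    - [-0.8,0,-1,0]
    - [-0.8,0,-1,0]
    - [-0.8,0,-1,0]

```text
clock: 11.18
eef_pos: [0.6159, 0.16, 0.6783]
tool_rot: [-0.009, 0.959, -0.001, 0.284]
ft_force: [-0.0, -0.8, -0.2]
grip_width: 0.0852
grasp_force: 0.0
```

```bash
python3 -c "
from h import *
st(); print(bot.tip_reach)
t=load('top');s=load('scene')
c=load('w3')
print('lid',proj(c,[.4995,.277,.01]))"
```

```text
t 11.18 q [ 0.332  0.399  1.275  1.896 -0.176  0.264] p [0.6159 0.16   0.6783] F [-0.  -0.8 -0.2] w 0.0852 g 0.0
yaw -178.8 z [ 0.544   0.0022 -0.8391] y [-0.016   0.9998 -0.0077]
0.022
lid [[556.07104029 203.2849951 ]]
```

>>> apply_moves:
  commands:
    - [0.91,-0.95,0.66,0.0135]
    - [0.91,-0.95,0.66,0]
    - [0.91,-0.95,0.66,0]
    - [0.91,-0.95,0.66,0]
    - [0.91,-0.95,0.66,0]

```text
clock: 11.6
eef_pos: [0.5803, 0.0729, 0.5836]
tool_rot: [-0.005, 0.959, -0.0, 0.283]
ft_force: [0.6, -0.9, 0.6]
grip_width: 0.0857
grasp_force: 0.0
```

>>> apply_moves:
  commands:
    - [0.91,-0.95,0.66,0]
    - [0.91,-0.95,0.66,0]
    - [0.91,-0.95,0.66,0]
    - [0.91,-0.95,0.66,0]
    - [0.91,-0.95,0.66,0]

```text
clock: 12.02
eef_pos: [0.5406, -0.0227, 0.4792]
tool_rot: [-0.005, 0.959, -0.0, 0.283]
ft_force: [0.4, 0.0, -0.3]
grip_width: 0.0856
grasp_force: 0.0
```

>>> apply_moves:
  commands:
    - [0.91,-0.95,0.66,0]
    - [0.91,-0.95,0.66,0]
    - [0.91,-0.95,0.66,0]
    - [0.91,-0.95,0.66,0]
    - [0.91,-0.95,0.66,0]

```text
clock: 12.43
eef_pos: [0.5009, -0.1182, 0.3748]
tool_rot: [-0.005, 0.959, -0.001, 0.283]
ft_force: [0.9, -0.2, -0.5]
grip_width: 0.0855
grasp_force: 0.0
```

>>> apply_moves:
  commands:
    - [0.91,-0.95,0.66,0]
    - [0.91,-0.95,0.66,0]
    - [0.91,-0.95,0.66,0]
    - [0.91,-0.95,0.66,0]
    - [0.91,-0.95,0.66,0]

```text
clock: 12.85
eef_pos: [0.4612, -0.214, 0.2704]
tool_rot: [-0.004, 0.959, -0.001, 0.283]
ft_force: [0.3, -0.4, 0.6]
grip_width: 0.0853
grasp_force: 0.0
```

>>> apply_moves:
  commands:
    - [0.91,-0.95,0.66,0]
    - [0.91,-0.95,0.66,0]
    - [0.91,-0.95,0.66,0]
    - [0,0,0,0]
    - [0,0,0,0]

```text
clock: 13.27
eef_pos: [0.437, -0.2707, 0.2068]
tool_rot: [-0.003, 0.959, 0.0, 0.282]
ft_force: [-0.8, 0.1, 0.9]
grip_width: 0.0853
grasp_force: 0.0
```

```bash
python3 -c "
from h import *
st(); c=shot('wrist','w5'); print(proj(c,[[.5,-.313,.021],[.5,-.344,.021],[.469,-.313,.021]]).round(0)); st()
import subprocess"
```

```text
t 13.27 q [-0.761  0.027 -0.525  0.586  0.384 -0.682] p [ 0.437  -0.2707  0.2068] F [-0.8  0.1  0.9] w 0.0853 g 0.0
yaw -179.6 z [ 0.5407  0.0023 -0.8412] y [-0.0061  1.     -0.0012]
[[240. 139.]
 [209. 139.]
 [237. 113.]]
t 13.32 q [-0.76   0.025 -0.523  0.586  0.384 -0.682] p [ 0.438  -0.2706  0.2082] F [-0.5  0.1  0.3] w 0.0854 g 0.0
yaw -179.46 z [ 0.5424  0.0017 -0.8401] y [-0.0076  1.     -0.0029]
```

>>> apply_moves:
  commands:
    - [0.87,-0.7,0.5,0]
    - [0.87,-0.7,0.5,0]
    - [0.87,-0.7,0.5,0]
    - [0,0,0,0]
    - [0,0,0,0]

```text
clock: 13.73
eef_pos: [0.4114, -0.3125, 0.1552]
tool_rot: [-0.005, 0.959, -0.0, 0.283]
ft_force: [0.7, 0.2, -0.0]
grip_width: 0.0857
grasp_force: 0.0
```

```bash
python3 -c "
from rim import *
c=shot('wrist','w6'); st()
for n in ('w5','w6'):
  c=load(n)
  for a in ((90,270),(100,200),(160,260),(0,360)): print(n,a,end=' ');rim(c,np.array([.5,-.313]),.021,.031,*a,15,.026,.037)
im=c['image']; p=proj(c,[.5,-.313,.015])[0].astype(int);print(p)
cv2.imwrite('pics/m5.png',np.hstack([cv2.resize(im,(400,300)),cv2.resize(im[max(p[1]-60,0):p[1]+60,p[0]-80:p[0]+80],(400,300))]))"
```

```text
t 13.78 q [-0.88   0.125 -0.569  0.487  0.433 -0.804] p [ 0.412  -0.3126  0.156 ] F [ 0.1  0.6 -0.9] w 0.0853 g 0.0
yaw -179.29 z [ 0.5437  0.0017 -0.8393] y [-0.0097  0.9999 -0.0043]
w5 (90, 270) few 0
w5 (100, 200) 90 [ 0.4985 -0.3117] free [-325.6493  185.3737  375.2737] rms 0.00022
w5 (160, 260) few 0
w5 (0, 360) 90 [ 0.4986 -0.3116] free [ 0.4986 -0.3116  0.031 ] rms 0.00063
w6 (90, 270) few 2
w6 (100, 200) 90 [ 0.4979 -0.3117] free [-328.106   194.4398  381.9519] rms 0.00036
w6 (160, 260) few 0
w6 (0, 360) 88 [ 0.4982 -0.3116] free [ 0.4982 -0.3116  0.0311] rms 0.00076
[281 189]
```

View pics/m5.png

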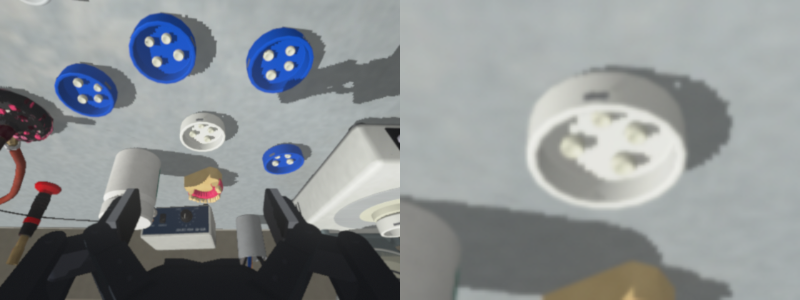

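```bash
python3 -c "
from h import *
c=load('w6'); o,m=st()
for z in (.009,.022,.03):
  print(z,[ (proj(c,o['eef_pos']+m@np.array([u,y,z]))[0]/1.4).round(0).tolist() for u in (-.011,.011) for y in (-.0425,.0425)])
"
```

```text
t 13.78 q [-0.88   0.125 -0.569  0.487  0.433 -0.804] p [ 0.412  -0.3126  0.156 ] F [ 0.1  0.6 -0.9] w 0.0853 g 0.0
yaw -179.29 z [ 0.5437  0.0017 -0.8393] y [-0.0097  0.9999 -0.0043]
0.009 [[141.0, 215.0], [261.0, 215.0], [138.0, 187.0], [264.0, 187.0]]
0.022 [[145.0, 204.0], [256.0, 204.0], [143.0, 178.0], [259.0, 178.0]]
0.03 [[148.0, 199.0], [254.0, 198.0], [145.0, 174.0], [256.0, 173.0]]
```

>>> apply_moves:
  commands:
    - [0.02,0,1,0]
    - [0.02,0,1,0]
    - [0.02,0.05,1,0]
    - [0.02,0,1,0]
    - [0.02,0,1,0]

```text
clock: 14.2
eef_pos: [0.4661, -0.3112, 0.0713]
tool_rot: [-0.006, 0.959, -0.001, 0.284]
ft_force: [-0.3, -0.4, -0.3]
grip_width: 0.0852
grasp_force: 0.0
```

>>> apply_moves:
  commands:
    - [0.02,0,0.8,0]
    - [0.02,0,0.8,0]
    - [0.02,0,0.6,0]
    - [0.02,0,0.4,0]
    - [0,0,0.2,0]

```text
clock: 14.62
eef_pos: [0.4943, -0.3107, 0.0222]
tool_rot: [-0.006, 0.959, -0.0, 0.283]
ft_force: [-0.7, 0.4, -0.1]
grip_width: 0.0853
grasp_force: 0.0
```

```bash
python3 -c "
from rim import *
togo([.4944,-.3116,.0225])"
```

```text
t 14.62 q [-0.74   0.451 -0.594  0.081  0.377 -0.666] p [ 0.4943 -0.3107  0.0222] F [-0.7  0.4 -0.1] w 0.0853 g 0.0
yaw -179.21 z [ 0.5434  0.0027 -0.8395] y [-0.0112  0.9999 -0.004 ]
units [-0.01 -0.05 -0.01]
```

>>> apply_moves:
  commands:
    - [0,-0.04,0,0.007]
    - [0,0,0,0]
    - [0,0,0,0]
    - [0,0,0,0]
    - [0,0,0,0]
  claw: 0.4

```text
clock: 15.03
eef_pos: [0.4932, -0.3123, 0.0231]
tool_rot: [-0.001, 0.959, 0.001, 0.284]
ft_force: [-2.8, 3.7, 6.7]
grip_width: 0.0598
grasp_force: 64.5
```

>>> apply_moves:
  commands:
    - [0,0,0,0]
    - [0,0,0,0]
    - [0,0,0,0]
    - [0,0,0,0]
    - [0,0,0,0]

```text
clock: 15.45
eef_pos: [0.4932, -0.3123, 0.0231]
tool_rot: [-0.001, 0.959, 0.001, 0.284]
ft_force: [-2.2, 2.5, 7.2]
grip_width: 0.0596
grasp_force: 64.5
```

>>> apply_moves:
  commands:
    - [-0.08,0,-0.13,0]
    - [-0.16,0,-0.25,0]
    - [-0.2,0,-0.31,0]
    - [-0.2,0,-0.31,0]
    - [-0.16,0,-0.25,0]

```text
clock: 15.87
eef_pos: [0.4926, -0.3124, 0.0522]
tool_rot: [-0.001, 0.959, 0.0, 0.283]
ft_force: [0.2, 0.3, -2.0]
grip_width: 0.0592
grasp_force: 64.7
```

```bash
python3 -c "
from rim import *
o,m=st(); c=shot('wrist','w7')
X=np.array([.4984,-.3116,0])+o['eef_pos']-[.4932,-.3123,.0231]
for a in ((100,200),(0,360)): rim(c,X[:2],X[2]+.021,.031,*a,15,.026,.037)
print(X)
p=proj(c,X+[0,0,.015])[0].astype(int); im=c['image']
cv2.imwrite('pics/m6.png',cv2.resize(im[max(p[1]-100,0):p[1]+80,p[0]-120:p[0]+120],(720,540)))"
```

```text
t 15.87 q [-0.744  0.391 -0.571  0.167  0.378 -0.661] p [ 0.4926 -0.3124  0.0522] F [ 0.2  0.3 -2. ] w 0.0592 g 64.7
yaw -179.87 z [ 0.5425  0.0016 -0.8401] y [-2.5e-03  1.0e+00  3.0e-04]
47 [ 0.493  -0.3131] free [-97.2186  58.3852 113.9614] rms 0.00147
76 [ 0.4959 -0.3125] free [423.6071  77.3926 430.1791] rms 0.00134
[ 0.49776376 -0.31171617  0.02913475]
```

View pics/m6.png

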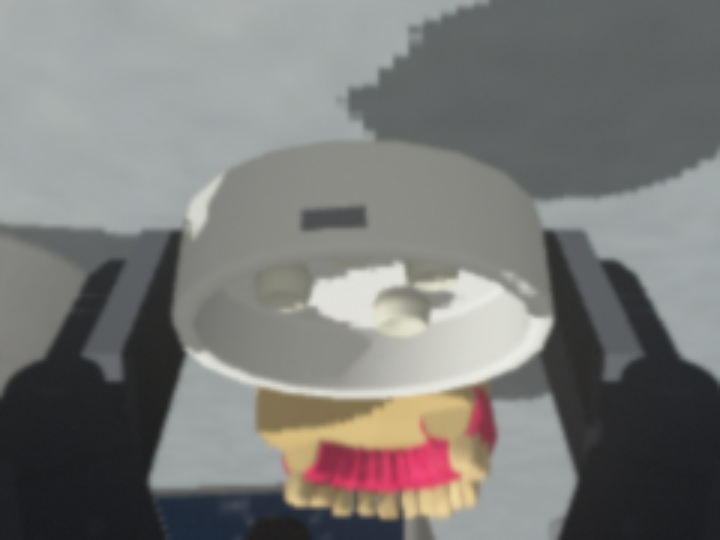

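```bash
cat > pose.py <<'E'
from h import *
def fit(c,off,sc,rim,bot_,X0,r=.031):
    a=np.linspace(0,2*np.pi,360); C=lambda z:np.c_[r*np.cos(a),r*np.sin(a),0*a+z]
    A=np.array(rim)/sc+off; B=np.array(bot_)/sc+off
    d=lambda P,K:np.array([np.linalg.norm(K-p,axis=1).min() for p in P])
    def f(q):
        M=Rn.from_euler('yx',[q[3],q[4]]).as_matrix()
        return np.r_[d(A,proj(c,C(.021)@M.T+q[:3])),d(B,proj(c,C(.003)@M.T+q[:3])),q[4]*20]
    r_=least_squares(f,np.r_[X0,0,0],x_scale=[.01,.01,.01,.1,.1],diff_step=1e-3); return r_
if __name__=='__main__':
    c=load('w7'); X=np.array([.4978,-.3117,.0291]); p=proj(c,X+[0,0,.015])[0].astype(int); off=np.array([p[0]-120,max(p[1]-100,0)])
    r=fit(c,off,3,[(375,398),(178,310),(553,320),(250,375),(480,388),(370,249),(250,264),(480,268)],[(370,142),(280,150),(470,153)],X)
    print(r.x[:3].round(4),np.degrees(r.x[3:]).round(1),r.fun.round(2))
E
python3 pose.py
```

```text
[ 0.5007 -0.3103  0.0279] [0.9 1.9] [0.44 0.16 1.07 0.9  0.65 0.31 0.76 0.31 0.5  0.19 1.48 0.68]
```

```bash
python3 -c "
from rim import *
c=load('w7'); X=np.array([.4985,-.3117])
for z in (.0275,.0291): 
  print('z',z)
  rim(c,X,z+.021,.031,-45,45,12,.026,.038)
  rim(c,X,z+.003,.031,140,220,8,.026,.038)
"
```

```text
z 0.0275
90 [ 0.5009 -0.3124] free [308.7885   2.4674 308.2717] rms 0.00037
44 [ 0.4987 -0.3173] free [ 0.4463 -0.2929  0.028 ] rms 0.00164
z 0.0291
90 [ 0.4962 -0.3125] free [308.7764   1.1945 308.2553] rms 0.00031
43 [ 0.4952 -0.3199] free [ 0.4471 -0.2947  0.0244] rms 0.00163
```

>>> apply_moves:
  commands:
    - [-0.3,0,-0.5,0]
    - [-0.5,0,-0.8,0]
    - [-0.6,0,-0.95,0]
    - [-0.6,0.2,-0.95,0]
    - [-0.5,0.4,-0.8,0]

```text
clock: 16.33
eef_pos: [0.4914, -0.3011, 0.1475]
tool_rot: [-0.001, 0.959, -0.0, 0.283]
ft_force: [0.9, -0.5, -1.4]
grip_width: 0.0596
grasp_force: 65.0
```

>>> apply_moves:
  commands:
    - [-0.2,0.6,-0.5,0]
    - [-0.1,0.8,-0.3,0]
    - [-0.1,0.9,-0.3,0]
    - [0,1,-0.2,0]
    - [0,1,-0.2,0]

```text
clock: 16.75
eef_pos: [0.481, -0.2136, 0.1758]
tool_rot: [-0.001, 0.959, 0.001, 0.283]
ft_force: [-0.5, -0.2, -1.0]
grip_width: 0.0596
grasp_force: 65.0
```

>>> apply_moves:
  commands:
    - [0,1,0,0]
    - [0,1,0,0]
    - [0,1,0,0]
    - [0,1,0,0]
    - [0,1,0,0]

```text
clock: 17.17
eef_pos: [0.4806, -0.1132, 0.1754]
tool_rot: [-0.001, 0.959, 0.001, 0.283]
ft_force: [0.1, -0.1, -1.6]
grip_width: 0.06
grasp_force: 65.0
```

>>> apply_moves:
  commands:
    - [0,1,0,0]
    - [0,1,0,0]
    - [0,1,0,0]
    - [0,0.8,0,0]
    - [0,0.5,0,0]

```text
clock: 17.58
eef_pos: [0.4802, -0.0266, 0.1754]
tool_rot: [-0.002, 0.959, 0.001, 0.283]
ft_force: [0.5, 0.1, -1.6]
grip_width: 0.0594
grasp_force: 65.0
```

```bash
python3 -c "
from rim import *
togo([.50,-.0093,.19],-180)"
```

```text
t 17.58 q [-0.084 -0.079 -0.744  0.335  0.049 -0.074] p [ 0.4802 -0.0266  0.1754] F [ 0.5  0.1 -1.6] w 0.0594 g 65.0
yaw -179.78 z [ 0.542   0.0038 -0.8403] y [-0.0047  1.      0.0015]
units [-1.23  0.86 -0.07]
roll units 0.004
```

>>> apply_moves:
  commands:
    - [-0.4,0.1,0.4,0]
    - [-0.7,0.2,0.64,0]
    - [-0.8,0.2,0.74,0]
    - [-0.8,0.2,0.74,0]
    - [-0.8,0.16,0.74,0]

```text
clock: 18.0
eef_pos: [0.5755, -0.0102, 0.1584]
tool_rot: [-0.001, 0.959, 0.001, 0.283]
ft_force: [0.0, -0.7, -0.9]
grip_width: 0.0601
grasp_force: 65.0
```

>>> apply_moves:
  commands:
    - [-0.5,0,0.45,0]
    - [-0.25,0,0.22,0]
    - [0,0,0,0]
    - [0,0,0,0]
    - [0,0,0,0]

```text
clock: 18.42
eef_pos: [0.5935, -0.0108, 0.1549]
tool_rot: [-0.001, 0.959, 0.001, 0.282]
ft_force: [-0.2, -0.5, -1.2]
grip_width: 0.0598
grasp_force: 65.0
```

```bash
python3 -c "
from rim import *
c=shot('wrist','w8'); s=shot('scene','s8'); o,m=st()
print('lower'); L=rim(c,np.array([.5994,-.0093]),.113,.031,130,230,8,.027,.036)
X=o['eef_pos']+[.0052,0,-.0231]; print(X)
p=proj(c,[.6,-.0093,.125])[0].astype(int); q=proj(s,[.6,-.0093,.125])[0].astype(int)
a=proj(c,np.vstack([ringpts([(.031,.113)])+[.5994,-.0093,0]])); b=proj(c,ringpts([(.031,.003),(.031,.021)])+X); 
i=cv2.resize(c['image'],None,fx=4,fy=4,interpolation=cv2.INTER_CUBIC)
for u,v in a: cv2.circle(i,(int(u*4+2),int(v*4+2)),1,(0,0,255),-1)
for u,v in b: cv2.circle(i,(int(u*4+2),int(v*4+2)),1,(0,255,0),-1)
x0,y0=p[0]*4-270,max(p[1]*4-300,0); A=i[y0:y0+560,x0:x0+540]
B=cv2.resize(s['image'][q[1]-40:q[1]+40,q[0]-25:q[0]+12],(259,560),interpolation=cv2.INTER_CUBIC); 
h=min(A.shape[0],560); cv2.imwrite('pics/m7.png',np.hstack([A[:h],B[:h]])); print(p,q,A.shape)"
```

```text
t 18.52 q [-0.026  0.173 -0.539  0.287  0.016 -0.023] p [ 0.5938 -0.0108  0.1553] F [ 0.6 -0.7 -1.7] w 0.0598 g 65.0
yaw -179.89 z [ 0.5416  0.0022 -0.8406] y [-0.0026  1.      0.001 ]
lower
66 [ 0.5987 -0.0084] free [ 0.6014 -0.008   0.0336] rms 0.00055
[ 0.59895029 -0.01082417  0.13220594]
[284 242] [256 212] (560, 540, 3)
```

View pics/m7.png

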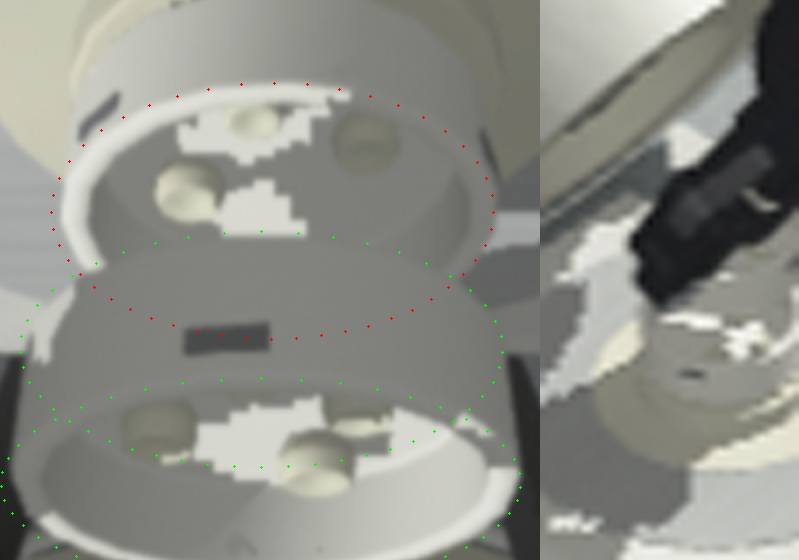

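```bash
python3 -c "
from pose import *
c=load('w8'); off=np.array([864,666])/4.
r=fit(c,off,4.,[(80,420),(150,392),(330,375),(440,397),(12,470),(518,468),(45,525),(502,520)],[(110,265),(200,243),(300,236),(400,243),(450,258)],[.599,-.0108,.132])
print(r.x[:3].round(4),np.degrees(r.x[3:]).round(1),r.fun.round(2))
im=cv2.GaussianBlur(c['image'],(3,3),0).min(2).astype(int)
# front lower edge of the held tray: strongest vertical step per column
for u in range(235,336,10):
    col=im[215:245,u]; g=np.diff(col); print(u,[(215+i,int(g[i])) for i in np.argsort(-abs(g))[:3]])
"
```

```text
[ 0.6001 -0.01    0.1306] [ 1.2 -1.3] [ 1.02  0.13  0.98  0.27  1.3   2.27  0.69  1.26  0.59  1.5   1.22  0.96
  2.03 -0.47]
235 [(np.int64(235), -9), (np.int64(230), -8), (np.int64(231), -8)]
245 [(np.int64(215), -3), (np.int64(216), -3), (np.int64(232), 3)]
255 [(np.int64(217), -9), (np.int64(216), -8), (np.int64(218), -8)]
265 [(np.int64(221), -23), (np.int64(222), -21), (np.int64(220), -12)]
275 [(np.int64(225), -28), (np.int64(224), -21), (np.int64(226), -18)]
285 [(np.int64(225), -28), (np.int64(224), -21), (np.int64(215), 20)]
295 [(np.int64(227), 2), (np.int64(226), 1), (np.int64(225), 1)]
305 [(np.int64(228), 2), (np.int64(215), 1), (np.int64(226), 1)]
315 [(np.int64(221), 1), (np.int64(226), -1), (np.int64(225), -1)]
325 [(np.int64(234), 3), (np.int64(216), -2), (np.int64(233), 2)]
335 [(np.int64(230), -4), (np.int64(233), -4), (np.int64(232), -4)]
```

>>> apply_moves:
  commands:
    - [0.08,0.04,0.12,0]
    - [0.1,0.04,0.16,0]
    - [0.12,0,0.18,0]
    - [0.1,0,0.16,0]
    - [0.06,0,0.1,0]

```text
clock: 18.93
eef_pos: [0.5942, -0.009, 0.1372]
tool_rot: [-0.001, 0.959, 0.001, 0.282]
ft_force: [-0.2, 0.6, -1.0]
grip_width: 0.0596
grasp_force: 65.0
```

>>> apply_moves:
  commands:
    - [0.027,0,0.042,0]
    - [0.027,0,0.042,0]
    - [0.027,0,0.042,0]
    - [0,0,0,0]
    - [0,0,0,0]

```text
clock: 19.35
eef_pos: [0.5949, -0.0091, 0.1353]
tool_rot: [-0.001, 0.959, 0.001, 0.283]
ft_force: [0.2, -0.1, -0.7]
grip_width: 0.0602
grasp_force: 65.0
```

```bash
python3 -c "
from h import *
st()"
```

```text
t 19.35 q [-0.022  0.206 -0.564  0.228  0.014 -0.02 ] p [ 0.5949 -0.0091  0.1353] F [ 0.2 -0.1 -0.7] w 0.0602 g 65.0
yaw -179.88 z [ 0.5422  0.0023 -0.8402] y [-2.8e-03  1.0e+00  9.0e-04]
```

>>> apply_moves:
  commands:
    - [0.04,0,0.03,0]
    - [0.04,0,0.03,0]
    - [0.0,0,0,0]
    - [0,0,0,0]
    - [0,0,0,0]

```text
clock: 19.77
eef_pos: [0.5941, -0.0091, 0.1334]
tool_rot: [-0.001, 0.959, 0.001, 0.283]
ft_force: [-0.1, -0.6, -0.8]
grip_width: 0.0599
grasp_force: 65.1
```

>>> apply_moves:
  commands:
    - [0.027,0,0.042,0]
    - [0,0,0,0]
    - [0,0,0,0]
    - [0,0,0,0]
    - [0,0,0,0]

```text
clock: 20.18
eef_pos: [0.5947, -0.0091, 0.1332]
tool_rot: [-0.001, 0.959, 0.001, 0.283]
ft_force: [-3.0, 1.0, 4.9]
grip_width: 0.0602
grasp_force: 65.6
```

>>> apply_moves:
  commands:
    - [0,0,0,0]
    - [0,0,0,0]
    - [0,0,0,0]
    - [0,0,0,0]
    - [0,0,0,0]
  claw: 0.1

```text
clock: 20.6
eef_pos: [0.594, -0.0091, 0.1321]
tool_rot: [-0.001, 0.959, 0.001, 0.282]
ft_force: [-0.1, 0.2, 0.6]
grip_width: 0.0771
grasp_force: 0.0
```

>>> apply_moves:
  commands:
    - [0,0,-0.3,0]
    - [0,0,-0.6,0]
    - [0,0,-0.9,0]
    - [0,0,-1,0]
    - [0,0,-1,0]
  claw: 0

```text
clock: 21.02
eef_pos: [0.552, -0.0092, 0.1967]
tool_rot: [-0.001, 0.959, 0.001, 0.282]
ft_force: [0.0, 0.3, 0.4]
grip_width: 0.0851
grasp_force: 0.0
```

```bash
python3 -c "
from rim import *
c=shot('wrist','w9'); o,m=st()
for z in (.131,):
  for a in ((130,230),(-40,40),(0,360)): rim(c,np.array([.599,-.0093]),z,.031,*a,12,.027,.036)
c=shot('scene','s9'); rim(c,np.array([.599,-.0093]),.131,.031,0,360,12,.027,.036)
c=shot('top','t9'); rim(c,np.array([.599,-.0093]),.131,.031,100,260,12,.027,.036)
"
```

```text
t 21.07 q [-0.025  0.03  -0.564  0.4    0.016 -0.023] p [ 0.5524 -0.0093  0.2005] F [-1.6  0.7  1.1] w 0.0854 g 0.0
yaw -179.87 z [ 0.5456  0.0022 -0.838 ] y [-2.8e-03  1.0e+00  8.0e-04]
79 [ 0.5999 -0.0094] free [ 0.5998 -0.0094  0.031 ] rms 0.00074
90 [ 0.6017 -0.009 ] free [ 0.6027 -0.009   0.0301] rms 0.00028
87 [ 0.601  -0.0092] free [ 0.6008 -0.0093  0.0316] rms 0.00086
53 [ 0.5987 -0.0084] free [ 0.5994 -0.0091  0.0318] rms 0.00094
52 [ 0.6023 -0.0086] free [ 0.6069 -0.0117  0.0361] rms 0.00075
```

>>> apply_moves:
  commands:
    - [0.47,0.95,-0.15,0]
    - [0.47,0.95,-0.15,0]
    - [0.47,0.95,-0.15,0]
    - [0.47,0.95,-0.15,0]
    - [0.47,0.95,-0.15,0]

```text
clock: 21.58
eef_pos: [0.5042, 0.0862, 0.1822]
tool_rot: [-0.001, 0.959, 0.001, 0.282]
ft_force: [0.4, 0.1, 0.1]
grip_width: 0.0849
grasp_force: 0.0
```

>>> apply_moves:
  commands:
    - [0.47,0.95,-0.15,0]
    - [0.47,0.95,-0.15,0]
    - [0.47,0.95,-0.15,0]
    - [0.47,0.95,-0.15,0]
    - [0.47,0.95,-0.15,0]

```text
clock: 22.0
eef_pos: [0.4564, 0.1813, 0.1696]
tool_rot: [-0.001, 0.959, 0.001, 0.282]
ft_force: [0.4, 0.2, 0.8]
grip_width: 0.0852
grasp_force: 0.0
```

>>> apply_moves:
  commands:
    - [0.47,0.95,-0.15,0]
    - [0.47,0.95,-0.15,0]
    - [0.47,0.95,-0.15,0]
    - [0.47,0.95,-0.15,0]
    - [0.47,0.95,-0.15,0]

```text
clock: 22.42
eef_pos: [0.4085, 0.2762, 0.1568]
tool_rot: [-0.001, 0.959, 0.0, 0.282]
ft_force: [-0.2, 0.6, 0.3]
grip_width: 0.0857
grasp_force: 0.0
```

```bash
python3 -c "
from rim import *
c=shot('wrist','w10'); o,m=st()
g=np.array([.4996,.277])
for a in ((100,260),(-60,60),(0,360)): rim(c,g,.011,.031,*a,8,.026,.037)
# knob top: edges
print(silfit([c],np.r_[g,0],[(.031,.003),(.031,.011),(.0115,.027)],True,win=70),proj(c,np.r_[g,.011]))
"
```

```text
t 22.47 q [ 0.827  0.066 -0.636  0.455 -0.404  0.734] p [0.4076 0.2792 0.1564] F [-0.7  3.  -0.1] w 0.0855 g 0.0
yaw -179.69 z [ 0.5399  0.0055 -0.8417] y [-0.0069  1.      0.0021]
few 0
90 [0.4936 0.281 ] free [415.9145  -7.2932 415.4633] rms 0.00065
90 [0.4945 0.281 ] free [0.4943 0.2809 0.0304] rms 0.00075
 blob [284.9 182.1] 1953.0 thr 180.0 model [array([282.5, 182.7]), np.float64(2384.9)]
 res [-0. -0.]
[0.49871831 0.27937241] [[282.51638597 187.19486388]]
```

>>> apply_moves:
  commands:
    - [0,0,0.4,0]
    - [0,0,0.4,0]
    - [0,0,0.4,0]
    - [0,0,0,0]
    - [0,0,0,0]

```text
clock: 22.88
eef_pos: [0.4224, 0.2739, 0.1365]
tool_rot: [-0.0, 0.959, -0.0, 0.282]
ft_force: [0.2, 0.0, 0.8]
grip_width: 0.0856
grasp_force: 0.0
```

```bash
python3 -c "
from rim import *
c=shot('wrist','w11'); o,m=st()
g=np.array([.4975,.279])
for n in ('w10','w11'):
  c=load(n); print(n)
  for a,z in (((30,90),.011),((-90,-30),.011),((35,150),.011),((110,250),.003),((130,230),.011),((130,230),.003)): print(a,z,end=' '); rim(c,g,z,.031,*a,5,.025,.038)
k=blob(c,np.r_[g,.011],win=70)[0]; print(k.min(0),k.max(0)); h=cv2.convexHull(proj(c,ringpts([(.031,.003),(.031,.011),(.0115,.027)])+np.r_[g,0]).astype(np.float32))[:,0]; print(h.min(0),h.max(0))
im=cv2.GaussianBlur(c['image'],(3,3),0).min(2); u=int((h[:,0].min()+h[:,0].max())/2); print(u,im[int(h[:,1].min())-12:int(h[:,1].max())+12:2,u].tolist()); v=int(proj(c,np.r_[g,.011])[0,1]); print(v,im[v,int(h[:,0].min())-12:int(h[:,0].max())+14:3].tolist())
"
```

```text
t 22.93 q [ 0.793  0.111 -0.652  0.383 -0.396  0.706] p [0.4225 0.2743 0.1371] F [ 0.1  0.3 -0.3] w 0.0853 g 0.0
yaw -179.95 z [ 5.414e-01  5.000e-04 -8.408e-01] y [-9.e-04  1.e+00 -0.e+00]
w10
(30, 90) 0.011 few 0
(-90, -30) 0.011 few 0
(35, 150) 0.011 few 7
(110, 250) 0.003 few 0
(130, 230) 0.011 few 0
(130, 230) 0.003 few 0
w11
(30, 90) 0.011 44 [0.5436 0.3401] free [-13.641  -82.2688  83.8484] rms 0.00168
(-90, -30) 0.011 few 0
(35, 150) 0.011 34 [0.5155 0.3354] free [0.5147 0.3114 0.0545] rms 0.001
(110, 250) 0.003 few 0
(130, 230) 0.011 few 4
(130, 230) 0.003 few 3
[255. 167.] [319. 212.]
[253.73532 161.24115] [321.56345 213.62772]
287 [161, 161, 161, 160, 159, 159, 135, 138, 153, 186, 214, 214, 209, 208, 208, 208, 208, 208, 204, 166, 142, 142, 143, 159, 194, 213, 211, 209, 208, 208, 208, 205, 179, 160, 159, 158, 157, 156]
192 [160, 161, 160, 160, 162, 210, 220, 208, 208, 208, 208, 208, 207, 177, 163, 148, 135, 129, 123, 120, 124, 124, 124, 124, 136, 187, 179, 112, 115, 146, 157, 154]
```

```bash
python3 -c "
from h import *
c=load('w11')
print(atz(c,(287,166.5),.011)+[.031,0,0],atz(c,(287,160.2),.003)+[.031,0,0])
print([atz(c,(u,192),.011).round(4) for u in (255,320.5)])
im=cv2.GaussianBlur(c['image'],(3,3),0).min(2)
print(im[196:216,288].tolist())
for v in (200,204,208): print(v,im[v,262:312:2].tolist())
t=proj(c,ringpts([(.0115,.027)])+[.499,.278,0]); print(t.min(0),t.max(0))
"
```

```text
[0.49591039 0.27805863 0.011     ] [0.49629554 0.2781298  0.003     ]
[array([0.4974, 0.2491, 0.011 ]), array([0.4973, 0.3091, 0.011 ])]
[175, 191, 203, 210, 211, 209, 208, 208, 208, 208, 208, 208, 208, 208, 208, 206, 197, 180, 165, 160]
200 [212, 209, 208, 208, 208, 208, 208, 204, 210, 222, 227, 224, 216, 211, 205, 198, 187, 163, 138, 122, 123, 125, 131, 143, 168]
204 [168, 189, 205, 208, 208, 208, 207, 211, 225, 219, 211, 209, 209, 208, 208, 207, 207, 206, 193, 154, 182, 202, 203, 205, 193]
208 [161, 162, 163, 167, 178, 190, 198, 203, 211, 212, 210, 209, 209, 208, 208, 207, 207, 205, 195, 181, 192, 181, 169, 160, 157]
[273.65398273 198.6111603 ] [299.56832307 214.60614835]
```

>>> apply_moves:
  commands:
    - [0,0.05,0.9,0]
    - [0,0.05,1,0]
    - [0,0.05,1,0]
    - [0,0.05,1,0]
    - [-0.04,0.02,0.9,0]

```text
clock: 23.35
eef_pos: [0.4758, 0.2797, 0.057]
tool_rot: [-0.001, 0.959, 0.001, 0.283]
ft_force: [-0.7, 0.2, 0.2]
grip_width: 0.0855
grasp_force: 0.0
```

>>> apply_moves:
  commands:
    - [-0.04,0,0.6,0]
    - [0,0,0.35,0]
    - [0,0,0.2,0]
    - [0,0,0,0]
    - [0,0,0,0]

```text
clock: 23.77
eef_pos: [0.4882, 0.2801, 0.039]
tool_rot: [-0.001, 0.959, 0.001, 0.283]
ft_force: [-0.1, -0.5, 0.7]
grip_width: 0.0858
grasp_force: 0.0
```

```bash
python3 -c "
from h import *
togo([.489,.2788,.038],-180)"
```

```text
t 23.77 q [ 0.694  0.382 -0.651  0.076 -0.352  0.609] p [0.4882 0.2801 0.039 ] F [-0.1 -0.5  0.7] w 0.0858 g 0.0
yaw -179.9 z [ 0.5424  0.0024 -0.8401] y [-0.0025  1.      0.0012]
units [-0.01 -0.06  0.06]
roll units 0.002
```

Close on the knob.

>>> apply_moves:
  commands:
    - [0,-0.06,0.04,0]
    - [0,0,0,0]
    - [0,0,0,0]
    - [0,0,0,0]
    - [0,0,0,0]
  claw: 0.85

```text
clock: 24.18
eef_pos: [0.4885, 0.2791, 0.0383]
tool_rot: [-0.001, 0.959, 0.001, 0.283]
ft_force: [-0.5, 0.0, 0.2]
grip_width: 0.0256
grasp_force: 0.0
```

>>> apply_moves:
  commands:
    - [0,0,0,0]
    - [0,0,0,0]
    - [0,0,0,0]
    - [0,0,0,0]
    - [0,0,0,0]

```text
clock: 24.6
eef_pos: [0.4886, 0.2792, 0.0385]
tool_rot: [-0.001, 0.959, 0.001, 0.283]
ft_force: [-3.3, -0.7, 5.1]
grip_width: 0.0184
grasp_force: 58.6
```

>>> apply_moves:
  commands:
    - [-0.05,0,-0.08,0]
    - [-0.1,0,-0.16,0]
    - [-0.2,0,-0.31,0]
    - [-0.2,0,-0.31,0]
    - [-0.16,0,-0.25,0]

```text
clock: 25.02
eef_pos: [0.4887, 0.279, 0.0653]
tool_rot: [-0.001, 0.959, 0.001, 0.283]
ft_force: [0.4, -0.2, -1.5]
grip_width: 0.0185
grasp_force: 58.7
```

```bash
python3 -c "
from h import *
c=shot('wrist','w12'); s=shot('scene','s12'); o,m=st()
X=np.array([.497,.279,0])+o['eef_pos']-[.489,.279,.0385]; print(X)
u,v=proj(c,X+[0,0,.011])[0].astype(int); im=cv2.GaussianBlur(c['image'],(3,3),0).min(2)
for uu in (u-25,u,u+25): print(uu,v,im[v-40:v+50:2,uu].tolist())
h=proj(c,ringpts([(.031,.003)])+X);k=proj(c,ringpts([(.031,.011)])+X);print(h.min(0),h.max(0),k.min(0),k.max(0))
"
```

```text
t 25.12 q [ 0.692  0.327 -0.628  0.15  -0.351  0.606] p [0.4894 0.2797 0.0661] F [-0.7  0.2 -0.5] w 0.0188 g 58.7
yaw -179.96 z [ 0.5443  0.004  -0.8389] y [-0.0027  1.      0.003 ]
[0.4974275  0.27967522 0.02764706]
257 249 [183, 186, 190, 213, 237, 242, 238, 231, 223, 221, 221, 221, 221, 221, 221, 221, 221, 220, 220, 221, 210, 141, 100, 98, 98, 97, 97, 96, 94, 94, 91, 88, 85, 82, 76, 70, 67, 62, 56, 52, 52, 53, 54, 55, 51]
282 249 [156, 167, 201, 220, 224, 222, 214, 209, 218, 220, 220, 220, 220, 210, 181, 137, 127, 128, 130, 131, 132, 132, 132, 132, 132, 134, 138, 145, 150, 142, 131, 129, 129, 128, 128, 129, 160, 196, 160, 155, 159, 184, 197, 195, 181]
307 249 [131, 132, 133, 136, 139, 138, 137, 134, 130, 129, 129, 129, 129, 129, 129, 129, 129, 129, 129, 129, 125, 104, 94, 94, 93, 92, 91, 88, 84, 81, 77, 71, 66, 62, 57, 53, 49, 47, 45, 43, 44, 45, 45, 46, 45]
[226.48114288 202.67789577] [338.55249982 263.37379419] [224.78406678 216.18540415] [340.28425525 274.97391351]
```

```bash
python3 -c "
from h import *
c=load('w12');s=load('s12');X=np.array([.4974,.2797,.0276])
def ov(c,f,w,h,n):
    p=proj(c,X+[0,0,.013])[0]; i=cv2.resize(c['image'],None,fx=f,fy=f,interpolation=cv2.INTER_CUBIC)
    for z,col in ((.003,(0,0,255)),(.011,(0,255,0))):
        for q in proj(c,ringpts([(.031,z)])+X): cv2.circle(i,(int(q[0]*f+f/2),int(q[1]*f+f/2)),1,col,-1)
    x,y=int(p[0]*f-w/2),int(p[1]*f-h/2); print(n,x,y,f); return i[y:y+h,x:x+w]
cv2.imwrite('pics/m8.png',np.hstack([ov(c,3,400,500,'w'),ov(s,7,400,500,'s')]))"
```

```text
w 647 509 3
s 1224 2044 7
```

View pics/m8.png

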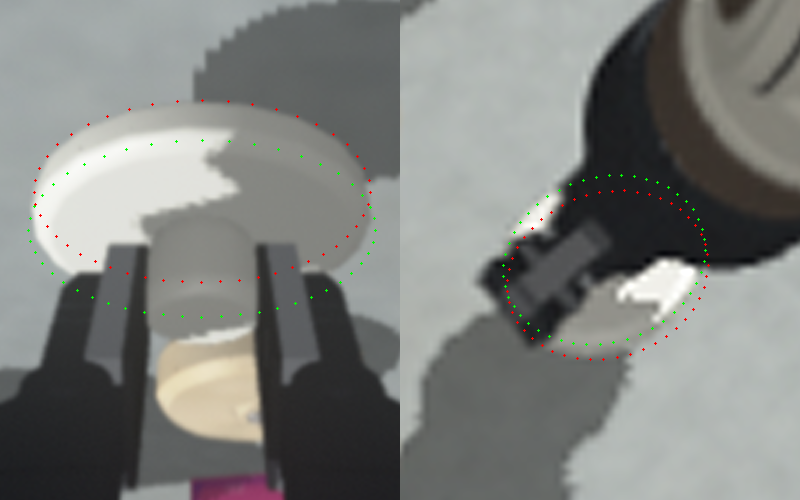

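```bash
cat > lid.py <<'E'
from h import *
c=load('w12'); off=np.array([647,509]); f=3.
A=np.array([(100,145),(150,132),(190,128),(45,252),(65,271),(352,262)])  # top face edge z .011
B=np.array([(100,119),(150,104),(210,100),(270,107),(330,135)])         # lower edge z .003
a=np.linspace(0,2*np.pi,720); C=lambda z:np.c_[.031*np.cos(a),.031*np.sin(a),0*a+z]
P=lambda K:(K*f+f/2-off)
d=lambda S,K:np.array([np.linalg.norm(K-p,axis=1).min() for p in S])/f
def F(q):
    M=Rn.from_euler('yx',q[3:5]).as_matrix(); return np.r_[d(A,P(proj(c,C(.011)@M.T+q[:3]))),d(B,P(proj(c,C(.003)@M.T+q[:3]))),(q[2]-.0276)*300]
for p0 in (-.15,0,.15):
    r=least_squares(F,[.4974,.2797,.0276,p0,0],x_scale=[.005,.005,.005,.1,.1],diff_step=1e-3); print(r.x[:3].round(4),np.degrees(r.x[3:]).round(1),r.cost.round(2),r.fun.round(1))
E
python3 lid.py
```

```text
[0.5067 0.2798 0.0219] [-4.9  1.6] 5.52 [ 1.1  0.6  0.7  0.6  0.8  0.6  0.7  1.3  1.4  0.2  0.7 -1.7]
[0.5053 0.2797 0.0225] [-3.9  1.8] 5.75 [ 1.   0.8  1.   0.4  0.6  0.7  1.1  1.4  1.3  0.2  0.6 -1.5]
[0.507  0.2798 0.0217] [-4.9  1.5] 5.5 [ 1.1  0.6  0.7  0.7  0.7  0.4  0.7  1.3  1.4  0.2  0.8 -1.8]
```

```bash
cat >> lid.py <<'E'
print('joint')
s=load('s12'); S=np.array([(600,352),(650,336),(680,312),(697,280),(512,232),(528,210),(552,191)])-[400,0]; offs=np.array([1224,2044])
def G(q):
    M=Rn.from_euler('yx',q[3:5]).as_matrix(); K=np.vstack([C(.003),C(.011)])@M.T+q[:3]
    h=cv2.convexHull((proj(s,K)*7+3.5-offs).astype(np.float32))
    return np.r_[F(q)[:-1],[cv2.pointPolygonTest(h,(float(x),float(y)),True)/7 for x,y in S]]
for p0 in (-.1,0,.1):
    r=least_squares(G,[.4974,.2797,.0276,p0,0],x_scale=[.005,.005,.005,.1,.1],diff_step=1e-3); print(r.x[:3].round(4),np.degrees(r.x[3:]).round(1),r.cost.round(2),r.fun[-7:].round(1))
E
python3 lid.py | sed -n '/joint/,$p'
```

```text
joint
[0.5036 0.2795 0.023 ] [-2.3  1.7] 7.59 [ 0.6  0.4  0.1 -0.2  1.2  1.   0.7]
[0.503  0.2795 0.0232] [-1.8  1.9] 7.7 [ 0.6  0.5  0.2 -0.   1.   0.8  0.5]
[0.5028 0.2795 0.0233] [-1.9  1.8] 7.77 [0.6 0.5 0.3 0.  1.  0.8 0.5]
```

>>> apply_moves:
  commands:
    - [-0.15,0,-0.4,0]
    - [-0.25,0,-0.75,0]
    - [-0.3,0,-0.9,0]
    - [-0.3,0,-0.9,0]
    - [-0.3,-0.2,-0.9,0]

```text
clock: 25.53
eef_pos: [0.4681, 0.275, 0.144]
tool_rot: [-0.001, 0.959, 0.001, 0.282]
ft_force: [-0.1, 0.1, 0.1]
grip_width: 0.0185
grasp_force: 58.8
```

>>> apply_moves:
  commands:
    - [-0.25,-0.4,-0.75,0]
    - [-0.2,-0.6,-0.6,0]
    - [-0.15,-0.75,-0.4,0]
    - [-0.1,-0.85,-0.25,0]
    - [0,-0.9,0,0]

```text
clock: 25.95
eef_pos: [0.459, 0.2047, 0.1861]
tool_rot: [-0.002, 0.959, 0.002, 0.284]
ft_force: [1.0, 0.2, -1.4]
grip_width: 0.019
grasp_force: 58.8
```

>>> apply_moves:
  commands:
    - [0,-0.95,0,0]
    - [0,-0.95,0,0]
    - [0,-0.95,0,0]
    - [0,-0.95,0,0]
    - [0,-0.95,0,0]

```text
clock: 26.37
eef_pos: [0.4584, 0.1087, 0.1842]
tool_rot: [-0.001, 0.959, 0.001, 0.282]
ft_force: [-0.6, -0.0, -0.9]
grip_width: 0.0187
grasp_force: 58.8
```

>>> apply_moves:
  commands:
    - [0,-0.95,0,0]
    - [0,-0.95,0,0]
    - [0,-0.95,0,0]
    - [0,-0.9,0,0]
    - [0,-0.8,0,0]

```text
clock: 26.78
eef_pos: [0.4586, 0.0175, 0.1841]
tool_rot: [-0.001, 0.959, 0.001, 0.282]
ft_force: [0.2, -0.3, -1.2]
grip_width: 0.0187
grasp_force: 58.8
```

>>> apply_moves:
  commands:
    - [0,-0.6,0,0]
    - [0,-0.4,0,0]
    - [0,-0.15,0,0]
    - [0,0,0,0]
    - [0,0,0,0]

```text
clock: 27.2
eef_pos: [0.4592, -0.0042, 0.184]
tool_rot: [-0.001, 0.959, 0.001, 0.283]
ft_force: [-0.3, 0.0, 0.1]
grip_width: 0.0188
grasp_force: 58.8
```

```bash
python3 -c "
from h import *
togo([.5885,-.0093,.180],-180)"
```

```text
t 27.2 q [-0.016 -0.142 -0.769  0.371  0.011 -0.015] p [ 0.4592 -0.0042  0.184 ] F [-0.3  0.   0.1] w 0.0188 g 58.8
yaw -179.89 z [ 0.542   0.0023 -0.8404] y [-0.0026  1.      0.0011]
units [-5.32 -0.27  3.67]
roll units 0.002
```

>>> apply_moves:
  commands:
    - [-0.4,-0.05,0.27,0]
    - [-0.75,-0.1,0.5,0]
    - [-0.95,-0.1,0.65,0]
    - [-0.95,0,0.65,0]
    - [-0.95,0,0.65,0]

```text
clock: 27.62
eef_pos: [0.558, -0.0083, 0.1816]
tool_rot: [-0.002, 0.959, 0.001, 0.283]
ft_force: [0.6, 0.5, -0.3]
grip_width: 0.0188
grasp_force: 58.8
```

>>> apply_moves:
  commands:
    - [-0.75,0,0.5,0]
    - [-0.4,0,0.3,0]
    - [-0.17,0,0.15,0]
    - [0,0,0,0]
    - [0,0,0,0]

```text
clock: 28.03
eef_pos: [0.5877, -0.0086, 0.1791]
tool_rot: [-0.001, 0.96, 0.001, 0.282]
ft_force: [-0.3, 0.5, -1.1]
grip_width: 0.0185
grasp_force: 58.8
```

```bash
python3 -c "
from h import *
c=shot('wrist','w13'); s=shot('scene','s13'); o,m=st()
for n,z in (('tray rim front',.131),('tray bot front',.113)): print(n,proj(c,[.600-.031,-.0093,z]).round(1))
for z in (.137,.141): print('lid front low/top at x=.600',z,proj(c,[[.569,-.0093,z+.003],[.569,-.0093,z+.011]]).round(1).tolist())
im=cv2.GaussianBlur(c['image'],(3,3),0).min(2).astype(int); u=int(proj(c,[.569,-.0093,.131])[0,0])
for k in (u-30,u-15,u,u+15,u+30): print(k,im[150:262:2,k].tolist())
"
```

```text
t 28.13 q [-0.022  0.127 -0.517  0.356  0.014 -0.02 ] p [ 0.5875 -0.0088  0.1795] F [-0.6 -0.3 -1.6] w 0.0187 g 58.8
yaw -179.86 z [ 0.541   0.0024 -0.841 ] y [-0.003  1.     0.001]
tray rim front [[280.2 186.7]]
tray bot front [[280.3 162.4]]
lid front low/top at x=.600 0.137 [[280.1, 200.2], [280.0, 213.1]]
lid front low/top at x=.600 0.141 [[280.1, 206.5], [280.0, 219.8]]
250 [194, 200, 202, 202, 202, 201, 201, 201, 201, 209, 216, 203, 199, 199, 199, 199, 199, 199, 199, 198, 200, 216, 228, 219, 179, 141, 136, 136, 136, 140, 172, 193, 197, 203, 224, 242, 245, 240, 233, 224, 223, 223, 223, 223, 222, 223, 222, 222, 222, 222, 218, 204, 192, 171, 155, 118]
265 [183, 182, 182, 182, 181, 181, 187, 204, 188, 181, 181, 180, 180, 179, 172, 162, 163, 175, 184, 214, 224, 218, 222, 223, 223, 210, 164, 136, 161, 177, 180, 186, 214, 236, 237, 234, 228, 223, 223, 223, 222, 222, 223, 223, 220, 171, 138, 141, 141, 142, 147, 109, 98, 104, 106, 107]
280 [159, 158, 158, 157, 150, 155, 185, 171, 160, 159, 159, 158, 157, 148, 112, 100, 129, 156, 191, 217, 182, 129, 116, 120, 122, 130, 135, 149, 159, 160, 164, 190, 219, 226, 227, 225, 222, 222, 222, 222, 222, 222, 222, 204, 148, 132, 128, 130, 132, 133, 133, 133, 133, 133, 134, 137]
295 [141, 141, 141, 141, 138, 138, 152, 168, 142, 136, 137, 137, 139, 139, 138, 138, 138, 138, 138, 137, 132, 131, 132, 127, 118, 115, 117, 126, 138, 140, 141, 148, 149, 143, 142, 138, 134, 132, 132, 132, 142, 162, 157, 135, 132, 131, 131, 126, 123, 125, 126, 126, 127, 127, 127, 127]
310 [131, 133, 133, 132, 132, 132, 132, 132, 133, 134, 133, 133, 133, 132, 132, 132, 133, 133, 132, 132, 134, 135, 131, 129, 130, 130, 130, 130, 130, 131, 133, 133, 134, 138, 140, 140, 139, 135, 131, 131, 131, 131, 131, 130, 130, 130, 130, 130, 130, 129, 117, 96, 93, 93, 93, 93]
```

```bash
python3 -c "
from h import *
c=load('w13'); im=cv2.GaussianBlur(c['image'],(3,3),0).min(2).astype(int)
K=proj(c,ringpts([(.031,.011)])+[.6,-.009,.139]); print(K.min(0),K.max(0))
for v in range(206,272,6): print(v,im[v,208:256:2].tolist(),'|',im[v,304:356:2].tolist())
"
```

```text
[224.45538217 216.43508669] [336.89974383 274.04426083]
206 [179, 180, 180, 180, 180, 180, 181, 181, 181, 181, 182, 193, 219, 231, 227, 210, 175, 144, 136, 136, 136, 136, 140, 163] | [125, 121, 126, 130, 130, 130, 130, 130, 130, 129, 127, 129, 130, 127, 133, 167, 163, 162, 169, 154, 133, 141, 144, 118, 111, 116]
212 [187, 181, 179, 180, 180, 180, 180, 180, 181, 182, 185, 213, 230, 222, 192, 135, 125, 145, 168, 183, 191, 193, 194, 192] | [135, 134, 134, 133, 133, 132, 131, 130, 128, 122, 115, 118, 127, 130, 124, 110, 105, 105, 105, 104, 104, 104, 103, 104, 103, 103]
218 [205, 204, 203, 203, 199, 192, 185, 181, 181, 181, 182, 206, 226, 210, 190, 199, 206, 206, 207, 211, 217, 224, 232, 238] | [141, 141, 140, 140, 140, 138, 136, 134, 131, 129, 128, 127, 126, 126, 125, 110, 105, 104, 104, 104, 105, 107, 111, 116, 121, 123]
224 [205, 205, 205, 203, 202, 202, 203, 204, 205, 205, 205, 205, 210, 213, 219, 230, 241, 246, 246, 245, 243, 240, 238, 234] | [132, 133, 134, 135, 136, 137, 137, 138, 137, 137, 136, 134, 130, 126, 122, 118, 118, 121, 122, 122, 122, 122, 121, 121, 121, 122]
230 [203, 20
[... 957 characters left out ...]
75, 72, 72, 77, 80, 80, 80]
254 [96, 93, 90, 86, 81, 83, 92, 93, 93, 93, 96, 113, 190, 229, 225, 222, 222, 222, 222, 222, 222, 192, 114, 99] | [65, 92, 94, 93, 93, 107, 127, 129, 129, 129, 129, 129, 128, 125, 113, 90, 82, 82, 82, 82, 79, 72, 74, 78, 80, 80]
260 [125, 122, 109, 90, 79, 78, 84, 85, 95, 111, 91, 81, 80, 83, 105, 157, 180, 149, 141, 141, 141, 118, 98, 97] | [51, 82, 93, 93, 93, 93, 108, 127, 129, 129, 140, 127, 86, 73, 71, 71, 73, 78, 80, 80, 76, 69, 73, 79, 82, 82]
266 [131, 128, 121, 103, 84, 76, 104, 155, 139, 92, 79, 78, 78, 76, 61, 53, 52, 52, 52, 54, 76, 95, 96, 96] | [44, 65, 91, 93, 92, 92, 84, 53, 42, 42, 41, 41, 45, 63, 70, 71, 71, 86, 132, 113, 71, 70, 73, 75, 76, 76]
```

>>> apply_moves:
  commands:
    - [0.055,-0.02,0.065,0]
    - [0.055,-0.02,0.065,0]
    - [0.055,0,0.065,0]
    - [0.055,0,0.065,0]
    - [0,0,0,0]

```text
clock: 28.55
eef_pos: [0.5872, -0.0098, 0.1727]
tool_rot: [-0.001, 0.959, 0.001, 0.282]
ft_force: [-0.9, 0.2, -1.3]
grip_width: 0.0186
grasp_force: 58.8
```

>>> apply_moves:
  commands:
    - [0.027,0,0.042,0]
    - [0.027,0,0.042,0]
    - [0,0,0,0]
    - [0,0,0,0]
    - [0,0,0,0]

```text
clock: 28.97
eef_pos: [0.5878, -0.0097, 0.1712]
tool_rot: [-0.001, 0.959, 0.001, 0.283]
ft_force: [-0.3, 0.3, -0.5]
grip_width: 0.0184
grasp_force: 58.8
```

>>> apply_moves:
  commands:
    - [0.03,0,0.038,0]
    - [0,0,0,0]
    - [0.03,0,0.038,0]
    - [0,0,0,0]
    - [0,0,0,0]

```text
clock: 29.38
eef_pos: [0.5875, -0.0097, 0.1692]
tool_rot: [-0.001, 0.959, 0.001, 0.282]
ft_force: [0.2, 0.7, -0.4]
grip_width: 0.0184
grasp_force: 58.8
```

>>> apply_moves:
  commands:
    - [0.014,0,0.021,0]
    - [0,0,0,0]
    - [0.014,0,0.021,0]
    - [0,0,0,0]
    - [0,0,0,0]

```text
clock: 29.8
eef_pos: [0.5875, -0.0097, 0.1682]
tool_rot: [-0.001, 0.959, 0.001, 0.283]
ft_force: [0.4, 0.8, -1.0]
grip_width: 0.0187
grasp_force: 58.8
```

>>> apply_moves:
  commands:
    - [0.014,0,0.021,0]
    - [0,0,0,0]
    - [0.014,0,0.021,0]
    - [0,0,0,0]
    - [0,0,0,0]

```text
clock: 30.22
eef_pos: [0.5875, -0.0097, 0.1672]
tool_rot: [-0.001, 0.959, 0.001, 0.283]
ft_force: [0.4, 0.6, -1.0]
grip_width: 0.0186
grasp_force: 58.8
```

```bash
python3 -c "
from h import *
c=shot('wrist','w14'); st()
im=cv2.GaussianBlur(c['image'],(3,3),0).min(2).astype(int)
print(proj(c,[[.5685,-.0093,.131],[.569,-.009,.128+.003],[.569,-.009,.139]]))
for k in (250,265,280): print(k,im[170:240:2,k].tolist())"
```

```text
t 30.27 q [-0.024  0.144 -0.536  0.318  0.015 -0.022] p [ 0.5875 -0.0097  0.1673] F [ 0.  -0.1 -1.3] w 0.0189 g 58.8
yaw -179.87 z [ 0.5421  0.0022 -0.8403] y [-2.8e-03  1.0e+00  9.0e-04]
[[282.32975148 204.32559265]
 [282.93752898 204.95901604]
 [282.96526376 218.16572614]]
250 [198, 198, 198, 198, 198, 198, 198, 204, 210, 197, 196, 196, 196, 196, 196, 195, 195, 194, 183, 164, 173, 189, 192, 198, 221, 240, 243, 238, 230, 221, 220, 219, 219, 219, 219]
265 [179, 179, 179, 179, 183, 199, 186, 179, 179, 178, 179, 178, 177, 176, 168, 145, 137, 139, 161, 173, 175, 181, 209, 233, 234, 231, 224, 220, 219, 219, 219, 219, 219, 219, 218]
280 [157, 155, 147, 157, 180, 165, 159, 159, 158, 158, 158, 157, 143, 102, 88, 109, 134, 146, 154, 149, 157, 185, 214, 223, 224, 220, 217, 219, 219, 219, 219, 219, 219, 213, 165]
```

>>> apply_moves:
  commands:
    - [0.014,0,0.021,0]
    - [0,0,0,0]
    - [0.014,0,0.021,0]
    - [0,0,0,0]
    - [0,0,0,0]

```text
clock: 30.68
eef_pos: [0.5878, -0.0097, 0.1666]
tool_rot: [-0.001, 0.959, 0.001, 0.283]
ft_force: [1.2, 0.9, 0.2]
grip_width: 0.0187
grasp_force: 58.9
```

>>> apply_moves:
  commands:
    - [0.014,0,0.021,0]
    - [0,0,0,0]
    - [0,0,0,0]
    - [0,0,0,0]
    - [0,0,0,0]

```text
clock: 31.1
eef_pos: [0.5881, -0.0097, 0.1665]
tool_rot: [-0.001, 0.959, 0.001, 0.283]
ft_force: [-1.2, -0.4, 4.6]
grip_width: 0.0187
grasp_force: 59.3
```

>>> apply_moves:
  commands:
    - [0,0,0,0]
    - [0,0,0,0]
    - [0,0,0,0]
    - [0,0,0,0]
    - [0,0,0,0]
  claw: 0.45

```text
clock: 31.52
eef_pos: [0.5872, -0.0097, 0.1653]
tool_rot: [-0.001, 0.959, 0.001, 0.282]
ft_force: [-0.7, 0.1, -0.2]
grip_width: 0.0468
grasp_force: 0.0
```

>>> apply_moves:
  commands:
    - [0.1,0,-0.3,0]
    - [0.2,0,-0.6,0]
    - [0.3,0,-0.9,0]
    - [0.3,0,-1,0]
    - [0.3,0,-1,0]

```text
clock: 31.93
eef_pos: [0.5249, -0.0099, 0.2168]
tool_rot: [-0.001, 0.959, 0.001, 0.282]
ft_force: [0.0, 0.0, 0.7]
grip_width: 0.0471
grasp_force: 0.0
```

```bash
python3 -c "
from rim import *
c=shot('wrist','w15'); st(); s=shot('scene','s15'); t=shot('top','t15')
for a in ((-160,-100),(100,160),(130,230)): rim(c,np.array([.6,-.009]),.139,.031,*a,6,.026,.036)
im=cv2.GaussianBlur(c['image'],(3,3),0).min(2).astype(int)
P=[.6,-.009]
q=proj(c,[[.569,-.009,.095],[.569,-.009,.113],[.569,-.009,.131],[.569,-.009,.139]]);print(q.round(1))
u=int(q[2,0])
for k in (u-20,u,u+10): print(k,im[int(q[0,1])-16:int(q[3,1])+40:2,k].tolist())
v=int(q[3,1]+22)
K=proj(c,ringpts([(.031,.011)])+[.6,-.009,.128]);print(K.min(0),K.max(0),v,im[v,int(K[:,0].min())-10:int(K[:,0].max())+12:2].tolist())
"
```

```text
t 31.98 q [-0.029 -0.051 -0.585  0.462  0.018 -0.026] p [ 0.5238 -0.0099  0.2193] F [-2.2 -0.3  0.4] w 0.0469 g 0.0
yaw -179.87 z [ 0.5433  0.0022 -0.8395] y [-2.8e-03  1.0e+00  9.0e-04]
90 [ 0.5949 -0.0093] free [ 0.5921 -0.0127  0.0269] rms 0.00051
90 [ 0.5947 -0.0116] free [ 0.5947 -0.0115  0.031 ] rms 0.00021
90 [ 0.5954 -0.0102] free [ 0.5927 -0.0102  0.0287] rms 0.0004
[[282.7 171. ]
 [282.7 187.3]
 [282.8 205.1]
 [282.8 213.6]]
262 [195, 195, 195, 194, 183, 173, 172, 176, 193, 195, 188, 196, 201, 200, 200, 200, 200, 202, 214, 205, 199, 199, 199, 198, 198, 191, 176, 190, 199, 224, 243, 241, 229, 223, 223, 223, 223, 223, 223, 223, 223, 223, 223, 223, 223, 222, 214, 152, 89]
282 [196, 175, 146, 142, 142, 165, 193, 178, 143, 159, 161, 161, 160, 160, 156, 155, 183, 170, 161, 160, 158, 152, 115, 101, 133, 152, 159, 180, 218, 226, 225, 223, 223, 223, 223, 223, 222, 189, 146, 145, 146, 144, 146, 167, 202, 220, 223, 223, 222]
292 [197, 175, 131, 122, 123, 148, 185, 150, 124, 138, 144, 144, 143, 143, 142, 142, 159, 157, 140, 139, 138, 139, 139, 139, 138, 138, 139, 151, 193, 217, 221, 223, 223, 223, 223, 223, 220, 171, 132, 127, 127, 127, 127, 128, 133, 144, 161, 200, 218]
[244.61354259 213.56131384] [320.64563616 254.85970061] 235 [199, 200, 201, 202, 202, 209, 232, 234, 224, 223, 223, 223, 223, 223, 223, 223, 223, 223, 216, 191, 181, 174, 164, 154, 146, 140, 136, 133, 130, 127, 128, 133, 133, 133, 132, 132, 132, 133, 140, 165, 212, 205, 161, 131, 124, 125, 124, 125, 125]
```

>>> apply_moves:
  commands:
    - [-0.65,0,-1,0]
    - [-0.65,0,-1,0]
    - [-0.65,0,-1,0]
    - [-0.65,0,-1,0]
    - [-0.65,0,-1,0]
  claw: 1

```text
clock: 32.5
eef_pos: [0.5269, -0.01, 0.3361]
tool_rot: [-0.001, 0.959, 0.001, 0.282]
ft_force: [2.6, -0.5, -0.2]
grip_width: 0.0002
grasp_force: 0.0
```

>>> apply_moves:
  commands:
    - [-0.65,0,-1,0]
    - [-0.65,0,-1,0]
    - [-0.65,0,-1,0]
    - [-0.7,0.05,0,0]
    - [-0.7,0.05,0.4,0]

```text
clock: 32.92
eef_pos: [0.5563, -0.0081, 0.4196]
tool_rot: [-0.001, 0.958, 0.001, 0.286]
ft_force: [0.9, 1.1, -0.5]
grip_width: 0.0
grasp_force: 0.0
```

>>> apply_moves:
  commands:
    - [-0.8,0,0.5,0]
    - [-0.8,0,0.5,0]
    - [-0.8,0,0.5,0]
    - [0,0,0,0]
    - [0,0,0,0]

```text
clock: 33.33
eef_pos: [0.612, -0.0078, 0.4146]
tool_rot: [-0.001, 0.96, 0.001, 0.281]
ft_force: [0.1, 0.0, -0.8]
grip_width: -0.0001
grasp_force: 0.0
```

```bash
python3 -c "
from h import *
togo([.653,-.008,.336],-180)
s=load('s15');t=load('t15');w=shot('wrist','w16')
# bar: dark pixels near the model position
for n,c in (('s',s),('t',t),('w',w)):
    p=proj(c,[.635,-.008,.316])[0]; e=proj(c,[[.635,-.060,.316],[.635,.044,.316]]); g=c['image'].max(2); x0=e.min(0).astype(int)-8; x1=e.max(0).astype(int)+8; x0=np.maximum(x0,0)
    m=(g[x0[1]:x1[1],x0[0]:x1[0]]<60).astype(np.uint8); k,l,st_,ce=cv2.connectedComponentsWithStats(m); i=1+st_[1:,4].argmax(); print(n,p.round(1),(ce[i]+x0).round(1),st_[i])
"
```

```text
t 33.33 q [-0.019  0.029  0.016  0.989  0.012 -0.017] p [ 0.612  -0.0078  0.4146] F [ 0.1  0.  -0.8] w -0.0001 g 0.0
yaw -179.87 z [ 0.5394  0.0024 -0.8421] y [-0.0029  1.      0.001 ]
units [ 0.39 -0.02  4.41]
roll units 0.002
s [241.5 142.3] [241.9 142.1] [  7   7  35  22 205]
t [264.4 164.4] [263.4 164.4] [10  8 37  4 84]
w [281.4 173.4] [337.4 172.5] [114   0  40  16 504]
```

>>> apply_moves:
  commands:
    - [0.1,0,0.8,0]
    - [0.1,0,1,0]
    - [0.1,0,1,0]
    - [0,0,1,0]
    - [0,0,0.6,0]

```text
clock: 33.8
eef_pos: [0.6531, -0.0077, 0.337]
tool_rot: [-0.001, 0.96, 0.001, 0.281]
ft_force: [0.3, 0.3, 0.3]
grip_width: 0.0001
grasp_force: 0.0
```

>>> apply_moves:
  commands:
    - [0.1,0,0,0]
    - [0.1,0,0,0]
    - [0.1,0,0,0]
    - [0.1,0,0,0]
    - [0,0,0,0]

```text
clock: 34.22
eef_pos: [0.6469, -0.0077, 0.3366]
tool_rot: [-0.001, 0.959, 0.001, 0.283]
ft_force: [-0.3, -0.6, -0.1]
grip_width: -0.0002
grasp_force: 0.0
```

```bash
python3 -c "
from h import *
st()"
```

```text
t 34.22 q [-0.017  0.11  -0.098  0.788  0.011 -0.016] p [ 0.6469 -0.0077  0.3366] F [-0.3 -0.6 -0.1] w -0.0002 g 0.0
yaw -179.87 z [ 0.5437  0.0023 -0.8393] y [-2.8e-03  1.0e+00  9.0e-04]
```

```bash
python3 -c "
from h import *
H=np.array([.7103,.092]);f0=np.arctan2(60,229)
bar=lambda t:H+.2367*np.array([-np.cos(f0+t),np.sin(f0+t)])
R0=np.array([.0092,.0189]);x=np.array([-.839,-.544]);z=np.array([.544,-.839])
T=[.99,.86,.73,.60,.47,.34,.22,.11,.03,0]
for a,b in zip(T,T[1:]):
    d=bar(b)-bar(a); print(b,(d@x/.02/5).round(3),(d@z/.02/5).round(3),'TCP',(bar(b)+R0).round(4))
"
```

```text
0.86 0.302 -0.057 TCP [0.6156 0.3236]
0.73 0.307 -0.017 TCP [0.5889 0.3083]
0.6 0.307 0.023 TCP [0.5644 0.2897]
0.47 0.301 0.062 TCP [0.5425 0.2681]
0.34 0.29 0.101 TCP [0.5236 0.2438]
0.22 0.254 0.126 TCP [0.5091 0.2194]
0.11 0.218 0.141 TCP [0.4985 0.1957]
0.03 0.148 0.117 TCP [0.4924 0.1777]
0 0.053 0.047 TCP [0.4905 0.1709]
```

>>> apply_moves:
  commands:
    - [0.05,0,0,0]
    - [0.05,0,0,0]
    - [0.05,0,0,0]
    - [0.05,0,0,0]
    - [0,0,0,0]

```text
clock: 34.63
eef_pos: [0.6444, -0.0077, 0.3339]
tool_rot: [-0.001, 0.959, 0.001, 0.284]
ft_force: [1.5, 0.5, 1.1]
grip_width: 0.0004
grasp_force: 1.0
```

>>> apply_moves:
  commands:
    - [0.15,0,-0.03,0]
    - [0.3,0,-0.06,0]
    - [0.3,0,-0.06,0]
    - [0.3,0,-0.06,0]
    - [0.3,0,-0.06,0]

```text
clock: 35.05
eef_pos: [0.6188, -0.0075, 0.3244]
tool_rot: [-0.001, 0.959, 0.001, 0.284]
ft_force: [3.9, 1.9, 4.9]
grip_width: -0.0
grasp_force: 2.7
```

```bash
cat > bar.py <<'E'
from h import *
o,m=st(); c=bot.camera('scene'); H=np.array([.7103,.092]);f0=np.arctan2(60,229)
best=None
g=cv2.GaussianBlur(c['image'],(3,3),0).max(2).astype(float)
for t in np.arange(0,1.06,.01):
    b=H+.2367*np.array([-np.cos(f0+t),np.sin(f0+t)]); P=np.c_[np.full(30,b[0]),np.r_[np.linspace(-.055,-.028,15),np.linspace(.012,.039,15)],np.full(30,b[1])]
    uv=proj(c,P).astype(np.float32); v=cv2.remap(g.astype(np.float32),uv[None,:,0],uv[None,:,1],cv2.INTER_LINEAR)[0].mean()
    if best is None or v<best[0]: best=(v,t)
print('head angle by picture',best)
E
python3 bar.py
```

```text
t 35.05 q [-0.018  0.058 -0.189  0.748  0.013 -0.017] p [ 0.6188 -0.0075  0.3244] F [3.9 1.9 4.9] w -0.0 g 2.7
yaw -179.86 z [ 0.5451  0.003  -0.8384] y [-0.0034  1.      0.0014]
head angle by picture (np.float32(27.908594), np.float64(0.87))
```

Pushing works (6 N, head at 0.87). Continue on the arc.

>>> apply_moves:
  commands:
    - [0.3,0,-0.02,0]
    - [0.3,0,-0.02,0]
    - [0.3,0,-0.02,0]
    - [0.3,0,-0.01,0]
    - [0.3,0,-0.01,0]

```text
clock: 35.52
eef_pos: [0.592, -0.0077, 0.3087]
tool_rot: [-0.001, 0.959, 0.001, 0.283]
ft_force: [3.5, 0.2, 5.3]
grip_width: -0.0003
grasp_force: 2.3
```

>>> apply_moves:
  commands:
    - [0.3,0,0.02,0]
    - [0.3,0,0.02,0]
    - [0.3,0,0.02,0]
    - [0.3,0,0.03,0]
    - [0.3,0,0.03,0]

```text
clock: 35.93
eef_pos: [0.5677, -0.0079, 0.2894]
tool_rot: [-0.001, 0.959, 0.001, 0.282]
ft_force: [1.9, 0.6, 4.6]
grip_width: 0.0
grasp_force: 1.9
```

>>> apply_moves:
  commands:
    - [0.3,0,0.05,0]
    - [0.3,0,0.06,0]
    - [0.3,0,0.06,0]
    - [0.3,0,0.06,0]
    - [0.3,0,0.07,0]

```text
clock: 36.35
eef_pos: [0.5456, -0.0079, 0.2676]
tool_rot: [-0.001, 0.959, 0.001, 0.282]
ft_force: [1.6, 0.8, 3.6]
grip_width: 0.0
grasp_force: 1.5
```

>>> apply_moves:
  commands:
    - [0.29,0,0.09,0]
    - [0.29,0,0.1,0]
    - [0.29,0,0.1,0]
    - [0.29,0,0.1,0]
    - [0.29,0,0.11,0]

```text
clock: 36.77
eef_pos: [0.5268, -0.008, 0.2436]
tool_rot: [-0.001, 0.959, 0.001, 0.282]
ft_force: [0.6, 0.2, 2.7]
grip_width: 0.0001
grasp_force: 1.3
```

```bash
python3 bar.py
```

```text
t 36.77 q [-0.023 -0.07  -0.532  0.536  0.015 -0.021] p [ 0.5268 -0.008   0.2436] F [0.6 0.2 2.7] w 0.0001 g 1.3
yaw -179.88 z [ 0.5416  0.0023 -0.8406] y [-2.7e-03  1.0e+00  9.0e-04]
head angle by picture (np.float32(29.508724), np.float64(0.35000000000000003))
```

>>> apply_moves:
  commands:
    - [0.26,0,0.11,0]
    - [0.26,0,0.12,0]
    - [0.26,0,0.12,0]
    - [0.25,0,0.13,0]
    - [0.25,0,0.13,0]

```text
clock: 37.23
eef_pos: [0.512, -0.008, 0.2195]
tool_rot: [-0.001, 0.959, 0.001, 0.282]
ft_force: [0.6, -0.1, 2.4]
grip_width: -0.0003
grasp_force: 1.1
```

>>> apply_moves:
  commands:
    - [0.22,0,0.14,0]
    - [0.22,0,0.14,0]
    - [0.22,0,0.14,0]
    - [0.21,0,0.14,0]
    - [0.2,0,0.14,0]

```text
clock: 37.65
eef_pos: [0.5017, -0.008, 0.1962]
tool_rot: [-0.001, 0.959, 0.001, 0.282]
ft_force: [0.7, 0.5, 1.4]
grip_width: -0.0
grasp_force: 1.0
```

>>> apply_moves:
  commands:
    - [0.15,0,0.12,0]
    - [0.15,0,0.12,0]
    - [0.12,0,0.1,0]
    - [0.12,0,0.1,0]
    - [0.1,0,0.08,0]

```text
clock: 38.07
eef_pos: [0.4968, -0.008, 0.1807]
tool_rot: [-0.001, 0.959, 0.001, 0.282]
ft_force: [0.9, -0.2, 2.0]
grip_width: 0.0002
grasp_force: 0.8
```

```bash
python3 bar.py
```

```text
t 38.07 q [-0.025 -0.055 -0.705  0.348  0.016 -0.023] p [ 0.4968 -0.008   0.1807] F [ 0.9 -0.2  2. ] w 0.0002 g 0.8
yaw -179.87 z [ 0.5419  0.0023 -0.8405] y [-2.8e-03  1.0e+00  9.0e-04]
head angle by picture (np.float32(32.230434), np.float64(0.05))
```

>>> apply_moves:
  commands:
    - [0.08,0,0.07,0]
    - [0.08,0,0.07,0]
    - [0.08,0,0.07,0]
    - [0.06,0,0.05,0]
    - [0.06,0,0.05,0]

```text
clock: 38.53
eef_pos: [0.4942, -0.008, 0.1719]
tool_rot: [-0.001, 0.959, 0.001, 0.283]
ft_force: [1.1, 0.7, 1.2]
grip_width: -0.0
grasp_force: 0.9
```

>>> apply_moves:
  commands:
    - [0.05,0,0.04,0]
    - [0.05,0,0.04,0]
    - [0.05,0,0.04,0]
    - [0,0,0,0]
    - [0,0,0,0]

```text
clock: 38.95
eef_pos: [0.4929, -0.008, 0.1681]
tool_rot: [-0.001, 0.959, 0.001, 0.282]
ft_force: [2.4, -1.4, -0.7]
grip_width: 0.0001
grasp_force: 1.0
```

>>> apply_moves:
  commands:
    - [0.06,0,0.03,0]
    - [0.06,0,0.03,0]
    - [0.06,0,0.03,0]
    - [0,0,0,0]
    - [0,0,0,0]

```text
clock: 39.37
eef_pos: [0.4921, -0.008, 0.1657]
tool_rot: [-0.001, 0.959, 0.001, 0.284]
ft_force: [5.9, -0.2, -0.4]
grip_width: -0.0001
grasp_force: 2.3
```

```bash
python3 bar.py
```

```text
t 39.37 q [-0.025 -0.041 -0.743  0.293  0.016 -0.023] p [ 0.4921 -0.008   0.1657] F [ 5.9 -0.2 -0.4] w -0.0001 g 2.3
yaw -179.87 z [ 0.5442  0.0023 -0.839 ] y [-2.9e-03  1.0e+00  9.0e-04]
head angle by picture (np.float32(32.17972), np.float64(0.01))
```

>>> apply_moves:
  commands:
    - [-0.25,0,0,0]
    - [0,0,-0.7,0]
    - [0,0,-0.9,0]
    - [0,0,-0.9,0]
    - [-0.25,0,0.16,0]

```text
clock: 39.83
eef_pos: [0.4724, -0.0082, 0.2108]
tool_rot: [-0.001, 0.959, 0.001, 0.283]
ft_force: [1.0, -0.8, 0.8]
grip_width: -0.0001
grasp_force: 0.0
```

>>> apply_moves:
  commands:
    - [0.14,0,0.21,0]
    - [0.14,0,0.21,0]
    - [0.14,0,0.21,0]
    - [0.08,0,0.12,0]
    - [0,0,0,0]

```text
clock: 40.25
eef_pos: [0.4723, -0.008, 0.1889]
tool_rot: [-0.001, 0.96, 0.001, 0.28]
ft_force: [-0.1, -1.0, 0.5]
grip_width: -0.0002
grasp_force: 0.0
```

```bash
python3 bar.py
```

```text
t 40.25 q [-0.027 -0.118 -0.732  0.389  0.017 -0.025] p [ 0.4723 -0.008   0.1889] F [-0.1 -1.   0.5] w -0.0002 g 0.0
yaw -179.88 z [ 0.538   0.0024 -0.8429] y [-0.0028  1.      0.0011]
head angle by picture (np.float32(32.923275), np.float64(0.0))
```

Press down from above in small steps until the force says it is on its stop.

>>> apply_moves:
  commands:
    - [0.035,0,0.05,0]
    - [0.035,0,0.05,0]
    - [0.035,0,0.05,0]
    - [0,0,0,0]
    - [0,0,0,0]

```text
clock: 40.72
eef_pos: [0.4736, -0.0081, 0.188]
tool_rot: [-0.001, 0.959, 0.001, 0.283]
ft_force: [-0.1, -0.1, 0.9]
grip_width: 0.0004
grasp_force: 0.0
```

>>> apply_moves:
  commands:
    - [0.027,0,0.042,0]
    - [0.027,0,0.042,0]
    - [0.027,0,0.042,0]
    - [0,0,0,0]
    - [0,0,0,0]

```text
clock: 41.13
eef_pos: [0.4735, -0.0081, 0.1848]
tool_rot: [-0.001, 0.959, 0.001, 0.282]
ft_force: [-0.3, -0.5, -0.1]
grip_width: -0.0001
grasp_force: 0.0
```

>>> apply_moves:
  commands:
    - [0.027,0,0.042,0]
    - [0.027,0,0.042,0]
    - [0,0,0,0]
    - [0,0,0,0]
    - [0,0,0,0]

```text
clock: 41.55
eef_pos: [0.4736, -0.0081, 0.1829]
tool_rot: [-0.001, 0.959, 0.001, 0.283]
ft_force: [0.7, -1.0, -0.2]
grip_width: 0.0003
grasp_force: 0.0
```

>>> apply_moves:
  commands:
    - [0.027,0,0.042,0]
    - [0.027,0,0.042,0]
    - [0,0,0,0]
    - [0,0,0,0]
    - [0,0,0,0]

```text
clock: 41.97
eef_pos: [0.4739, -0.0081, 0.1815]
tool_rot: [-0.001, 0.959, 0.001, 0.283]
ft_force: [-3.4, 0.1, 4.6]
grip_width: -0.0
grasp_force: 2.4
```

>>> apply_moves:
  commands:
    - [0.027,0,0.042,0]
    - [0,0,0,0]
    - [0.02,0,0.03,0]
    - [0,0,0,0]
    - [0,0,0,0]

```text
clock: 42.38
eef_pos: [0.4741, -0.0081, 0.181]
tool_rot: [-0.001, 0.959, 0.001, 0.284]
ft_force: [-12.3, 0.1, 16.2]
grip_width: 0.0001
grasp_force: 8.2
```

```bash
python3 bar.py
```

```text
t 42.38 q [-0.027 -0.105 -0.751  0.349  0.017 -0.025] p [ 0.4741 -0.0081  0.181 ] F [-12.3   0.1  16.2] w 0.0001 g 8.2
yaw -179.87 z [ 0.5446  0.0023 -0.8387] y [-2.8e-03  1.0e+00  9.0e-04]
head angle by picture (np.float32(29.40993), np.float64(0.0))
```

>>> apply_moves:
  commands:
    - [-0.1,0,-0.15,0]
    - [-0.2,0,-0.3,0]
    - [-0.3,0,-0.8,0]
    - [-0.3,0,-1,0]
    - [-0.3,0,-1,0]

```text
clock: 42.85
eef_pos: [0.4578, -0.0081, 0.2469]
tool_rot: [-0.001, 0.96, 0.001, 0.281]
ft_force: [0.8, -0.5, 1.2]
grip_width: 0.0001
grasp_force: 0.0
```

>>> apply_moves:
  commands:
    - [0,0,-0.5,0]
    - [0,0,0,0]
    - [0,0,0,0]
    - [0,0,0,0]
    - [0,0,0,0]

```text
clock: 43.27
eef_pos: [0.4525, -0.0082, 0.2538]
tool_rot: [-0.001, 0.96, 0.001, 0.281]
ft_force: [1.1, 0.9, 0.4]
grip_width: 0.0002
grasp_force: 0.0
```

```bash
python3 bar.py && python3 -c "
from workcell import bot
print(bot.job_done())"
```

```text
t 43.27 q [-0.029 -0.242 -0.638  0.605  0.018 -0.027] p [ 0.4525 -0.0082  0.2538] F [1.1 0.9 0.4] w 0.0002 g 0.0
yaw -179.87 z [ 0.5399  0.0024 -0.8418] y [-0.0028  1.      0.001 ]
head angle by picture (np.float32(42.682583), np.float64(0.0))
the job is handed in; nothing more can be done
None
```

The job is handed in at about 43 s: the tray of crowns is nested, the lid is seated, and the head is pressed shut on its stop. The stack sits about 2 mm off the table's centre because I did not re-centre the lower tray, and the bystanders were not checked again at the end.

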